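# Ease a plywood profile template off its hook and stand it in the bench block

### The job

Take the tall ogee template off its wire hook in the rack and stand it, foot down and about midway along, on the floor of the empty far groove of the bench block, then let go. Ease it off: slide it along the wire and lift its holed end just as the upturned tip needs, never forcing it up, down or outward, for 1.5 kg of force wrenches these push-fit hooks. Set it down gently, and leave the other two templates and the toothed drag where they are.

Things in the scene. Friction and masses are not known exactly. Their poses are not given: they have to be found in the camera images.
- ogee_template: Plain 9 mm plywood profile template, the tallest of the three on the rack: 155 mm tall, 79 mm wide at the foot. Origin: middle of the bottom edge, below the hole; x thickness, y width, z up. Straight edge at y = -33 mm; S-curve in the other edge (y = +46 mm at the foot). Head: flat plate, y -33 to +30 mm, z 80 to 155 mm; pinch it from above across its thickness, tips 20 mm down. About 0.11 kg.
- ogee_template_hole (a point): Centre of the 16 mm round hole through the ogee template, 105 mm above its foot and 50 mm below its top edge. The template hangs plumb and free, the top of this hole resting on the wire. On the wire's upturned part the hole has only 1 to 4 mm of play up and down.
- ogee_foot (a point): Middle of the bottom edge of the ogee template (same point as its body's origin).
- rack: Wooden rack, fixed: a 440 mm rail, 36 mm tall and 22 mm thick, its centre 215 mm above the bench, on two posts. Origin on the bench under the rail's middle; y along the rail, -x from the rail towards the robot. From its -x face stick out three like hooks at y = -130, 0, +130 mm; each carries one template, in any order, about 28 mm out from the face.
- hook1_root (a point): Root of the middle hook, on the rail's -x face, 215 mm up; axes as the rack. Each hook is 6 mm steel wire: straight out along -x for 65 mm, then the last 30 mm bent upward by 35 degrees (a level hook's tip is 90 mm out, 17 mm above the straight). Old hooks: each sits drooping or cocked up about its root by up to 6.5 degrees, not measured. They stay so; the wire is stiff.
- block: Wooden bench block, fixed: 95 mm (x) by 140 mm (y) by 48 mm tall. Origin: centre of its underside. Two grooves along y, each 15 mm wide, 28 mm deep, floor 20 mm above the bench: at x = -22 mm (nearer the robot), holding the toothed drag, and at x = +22 mm (the far one), empty.
- groove (a point): Middle of the floor of the empty groove (x = +22 mm, y = 0, z = 20 mm in the block's frame); its axes are the block's.
- stepped_template: Bystander: 9 mm plywood template 120 mm tall with a stepped edge, hanging on one of the hooks. Origin at the bottom edge below its hole; hole 70 mm up.
- cove_template: Bystander: 9 mm plywood template 135 mm tall with a half-round bite in its edge, hanging on one of the hooks. Origin at the bottom edge below its hole; hole 85 mm up.
- drag: Bystander: toothed plaster drag, dark wood 12 mm thick and 95 mm long with a steel comb on top, 70 mm tall in all, standing in the near groove of the block. Origin at the middle of its bottom edge.
Things that resemble listed ones, but are neither listed nor needed, are in the scene too. What is shaped like the block but orange or red is not meant.

How it is judged:
On the way:
1. the ogee template is off its hook: its hole is more than 115 mm in front of the rail and above the bench (x of ogee_template_hole in the frame of rack below -0.126 m and height (world z) of ogee_template_hole above 0.16 m), for 0.1 s.
At the end, for the whole second after the job is handed in: The ogee template stands by itself, released and at rest, foot down in the far groove of the block: its foot within 5 mm of the groove's floor, within 30 mm of the groove's middle along it, and leaning less than 15 degrees (x of ogee_foot in the frame of groove between -0.006 and 0.006 m and y of ogee_foot in the frame of groove between -0.03 and 0.03 m and z of ogee_foot in the frame of groove below 0.005 m and angle between ogee_template's own z axis and vertical below 0.27 rad and angle between the x axis of ogee_template and the x axis of block, either way round below 0.3 rad and linear speed of ogee_template below 0.02 m/s); the robot touches nothing.
It fails at once if the hook or rack is forced: more than 15 N between the ogee template and the rack with its hooks (contact force between ogee_template and rack above 15 N).
It fails at once if the template is slammed into the block: more than 40 N between them (contact force between ogee_template and block above 40 N).
It fails at once if another template or the drag is moved more than 25 mm (distance of any of stepped_template, cove_template, drag from where it was at the start of the episode above 0.025 m).
It fails at once if the template is dropped: let go when off the hook and its foot more than 12 mm above the groove's floor (x of ogee_template_hole in the frame of rack below -0.126 m and contact force between ogee_template and the fingers below 0.05 N and z of ogee_foot in the frame of groove above 0.012 m).
It also fails if it takes over 72 s, if anything falls off the work surface, if the arm or the gripper's body presses on something with over 40 N, if the wrist force passes 120 N, or if a joint passes its speed limit or range.

### The arm

A 7-joint arm with a two-finger parallel gripper is mounted at the origin on the work surface. World frame = base frame: x ahead of the robot, y to its left, z up, the work surface at z = 0. Lengths are in m, angles in rad, forces in N, time in s.
With the tool pointing down it reaches from about 0.425 to 0.875 m from the base axis. Payload 4.7 kg.
Tool frame: the origin (TCP) lies on the centre line of the jaws, within the pads' length; the fingertips stand 14 mm ahead of it and the grasp point (between the pads) lies 5 mm behind it; z points along the fingers, y is the direction in which the jaws open and shut (so a half turn about z gives the same grasp; the last joint's range is limited). The gripper opens to 87 mm and grips with 3 to 60 N. Pads are 19 mm wide; open, the fingers measure 117 mm over their backs; the gripper's body (75 mm by 190 mm) begins 51 mm behind the grasp point.
Start: joints at [-1.26, 0.321, -0.07, 1.45, 0.023, 1.371, -0.057], TCP at [0.19, 0.622, 0.237] pointing down, gripper open.
Joint ranges: [-2.86, 2.86], [-0.3, 2.09], [-1.38, 1.24], [0.06, 2.45], [-1.56, 4.7], [0.09, 2.05], [-2.69, 2.69]. Speed limits (rad/s): [2.57, 2.57, 3.14, 3.14, 3.14, 3.14, 3.14].

### API

Orientations are given as a rotation vector (axis times angle).
In Python, from bench import ctrl gives the robot as it stands. The module is installed in compiled form; this text tells all that it offers.
- The arm moves only by the tool step_arm, never from a script. Its argument "plan" is a list of rows, each a list of 3 entries, a list of its own where there are three numbers: the turn, a rotation vector about the tool's x, y, z in rad, then the shift along the tool's x, y, z in m, then the closure in counts, from 0 (fully open) to 255 (shut). In form: [[[rx, ry, rz], [x, y, z], hand], ...]. A call has exactly 10 rows; each row is the pose to reach, as a shift and turn from the pose commanded when the call began, along the tool's axes at that moment; what a row does not reach only later rows make up. A row lasts 1/8 s, in which the tool goes at most 62.5 mm and 10.7 degrees, less where a joint would pass 70% of its speed; a pose out of reach is approached as far as the arm can. A call with a gripper value outside its range is refused whole. The fingers move at their own pace and stop on an object; "squeeze" is the grip in N (left out, the last holds). Time passes only in rows, so rows that repeat a pose let the fingers close, or fill a call up. It gives the time, the measured TCP pose, the force and the opening at its end, in the units of the state.
- ctrl.get_state(): the state, without advancing time (a new reading comes with each control period).
- ctrl.get_image(name): name is "scene" or "top" or "wrist"; returns the picture (480x640x3 uint8, red, green, blue); there is no depth.
- ctrl.calibration(name): a dict with "fov_y" (degrees; the focal length in pixels is half the picture's height over the tangent of half this angle, whatever the lens; pixels are square), "cx", "cy" (the principal point, pixels), "rvec" (rotation vector, rad) and "tvec" (3), from world to camera coordinates, as OpenCV has them. Camera axes: x right, y down, z forward; pixel columns grow to the right and rows downward; lengths in m; the calibration is good to about 2 mm. A picture is of the moment at which its call begins: read the wrist's pose just before it. calibration takes no time and is no camera call; for the wrist camera it gives the pose at the moment of the call.
- ctrl.close_job(): hands the job in, once; it reports no verdict.
Trained networks look in the newest picture that a camera, given by its name, has taken for a name from the list of things; names that differ only in an ending like _2 or _b are one class to them, and where a whole thing is asked for, a point or a joint stands for the part that bears it (a point fixed in the world has none). Each returns a list of dicts, best first, with "score" (0 to 1); they miss things now and then, are a little off and sometimes report something else, mostly with a low value. They report only what shows in the picture. A call takes as long as a camera call. They do not tell look-alikes from the thing itself.
- ctrl.cut_out(camera, label): "pixels" (480x640 bool, what is visible of it) and "rect" ([left, top, width, height] in pixels, round what is visible of it).
The state is a dict: "time": time; "joint_positions": joint angles; "qd": joint speeds; "joint_torque": joint torques, N m; "position": TCP position; "tool_rot": TCP orientation; "ft_force": force on the tool from outside, world axes, zero at the start; "torque": the same for the moment, N m; "grip_width": opening from 0.0 (shut) to 1.0 (fully open).
Only numpy, scipy, OpenCV 4.12 (cv2) and the standard library are available. Lean on these libraries where they do the work, as an engineer would, in place of code of your own. Each camera call takes 0.05 s, during which the arm holds its last target.

## Working session

There is one attempt and no reset: what is moved stays moved. The work goes in short steps, Python scripts to look and compute and a tool call to move; the robot and the scene stay as the last step left them, time stands still between calls to the robot, and variables do not carry over. Pictures are saved under pics/ and viewed, and the job is handed in when it is done.

Besides the shell and the picture viewer there is one more tool, called after "Call:" as a command line: name --argument value ..., lists and objects as JSON in quotes. step_arm: Moves the arm, as the interface text tells. Its arguments: {"type":"object","properties":{"plan":{"type":"array"},"squeeze":{"type":"number"}},"required":["plan"]}

```bash
mkdir -p pics; ls; cat > h.py <<'E'
import numpy as np, cv2
from scipy.spatial.transform import Rotation as R
from bench import ctrl
def cal(n):
    c=ctrl.calibration(n); f=240/np.tan(np.radians(c['fov_y'])/2)
    K=np.array([[f,0,c['cx']],[0,f,c['cy']],[0,0,1.]]); return K,np.array(c['rvec'],float),np.array(c['tvec'],float)
def proj(P,C):
    return cv2.projectPoints(np.array(P,float).reshape(-1,1,3),C[1],C[2],C[0],None)[0].reshape(-1,2)
def ray(uv,C):
    K,r,t=C; Rm=cv2.Rodrigues(r)[0]; d=Rm.T@np.linalg.inv(K)@np.array([uv[0],uv[1],1.]); return -Rm.T@t,d
def onplane(uv,C,z):
    o,d=ray(uv,C); return o+d*(z-o[2])/d[2]
def save(n,f,img): cv2.imwrite('pics/'+f,cv2.cvtColor(img,cv2.COLOR_RGB2BGR))
E
python3 - <<'E'
from h import *
s=ctrl.get_state(); print(s)
for n in ['scene','top','wrist']:
    C=cal(n); im=ctrl.get_image(n); np.save(n+'0.npy',im); save(n,n+'0.png',im)
    K,r,t=C; print(n,K[0,0],K[:2,2],-cv2.Rodrigues(r)[0].T@t, cv2.Rodrigues(r)[0][2])
    if n!='wrist':
      for l in ['ogee_template','block','rack','stepped_template','cove_template','drag']:
        print(n,l,[(round(d['score'],2),d['rect']) for d in ctrl.cut_out(n,l)])
E
```

```text
pics
{'time': 0.0, 'joint_positions': array([-1.25988378,  0.32183758, -0.07010142,  1.45172561,  0.02261751,
        1.37080743, -0.05690092]), 'qd': array([ 9.94715781e-04, -5.95697449e-04,  1.83875990e-03,  7.97490725e-05,
       -1.69911893e-03,  1.20169606e-03,  3.61830511e-04]), 'joint_torque': array([ 2.49909465e-05, -4.91291821e+01, -4.04321887e-01, -3.12515116e+01,
       -6.40980061e-02,  4.40289569e-02,  1.86002562e-04]), 'position': array([0.18998888, 0.62103382, 0.23542677]), 'tool_rot': array([-0.4644176 , -3.10689068,  0.00311345]), 'ft_force': array([-0.58227364, -0.19481991,  0.53387116]), 'torque': array([-0.01907721,  0.01457027, -0.04914025]), 'grip_width': 0.9987534250172729}
scene 598.0052873642259 [327.55412728 247.22960173] [ 0.75978183 -0.41002825  0.83204437] [-0.31765992  0.50992618 -0.79941695]
scene ogee_template [(0.7, [333.1, 317.4, 51.2, 93.9])]
scene block [(0.9, [226.8, 270.2, 113.2, 103.1]), (0.82, [323.7, 195.3, 101.2, 89.7]), (0.72, [248.8, 271.9, 54.0, 54.3])]
scene rack [(0.93, [311.9, 181.7, 232.1, 296.3])]
scene stepped_template [(0.56, [451.4, 178.7, 48.3, 83.9])]
scene cove_template [(0.79, [402.5, 243.5, 39.1, 93.2]), (0.71, [309.1, 180.2, 234.8, 298.3])]
scene drag [(0.84, [250.6, 272.8, 50.3, 55.4])]
top 446.86846201044824 [323.74489963 243.04035167] [0.44245846 0.01096607 0.99108732] [ 0.08563422  0.04306399 -0.99539554]
top ogee_template [(0.71, [385.5, 161.7, 61.4, 27.8])]
top block [(0.88, [337.3, 244.2, 71.3, 51.5]), (0.73, [231.8, 229.2, 77.1, 61.8])]
top rack [(0.8, [220.3, 133.2, 254.0, 71.8]), (0.22, [336.6, 242.5, 72.7, 56.1])]
top stepped_template [(0.93, [246.4, 149.9, 45.6, 30.7])]
top cove_template [(0.82, [316.3, 161.1, 50.8, 19.9])]
top drag [(0.53, [347.6, 276.6, 48.8, 11.3]), (0.47, [387.1, 159.0, 58.1, 31.4])]
wrist 364.7513355349726 [328.37096819 241.12061813] [0.1220323  0.64348445 0.38380179] [ 0.24738482 -0.07497465 -0.96601219]
```

View pics/scene0.png

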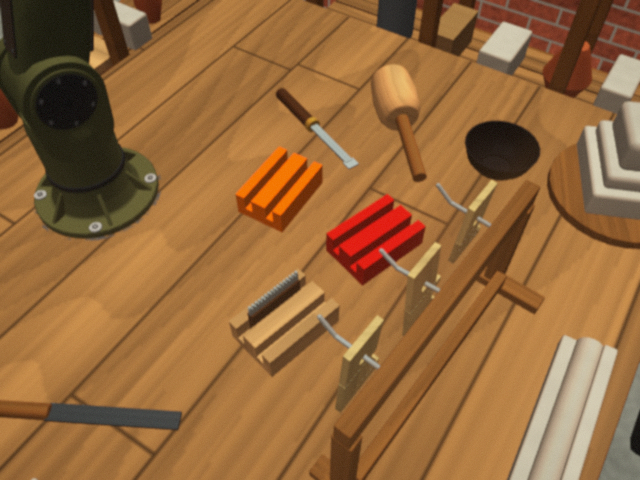

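View pics/top0.png

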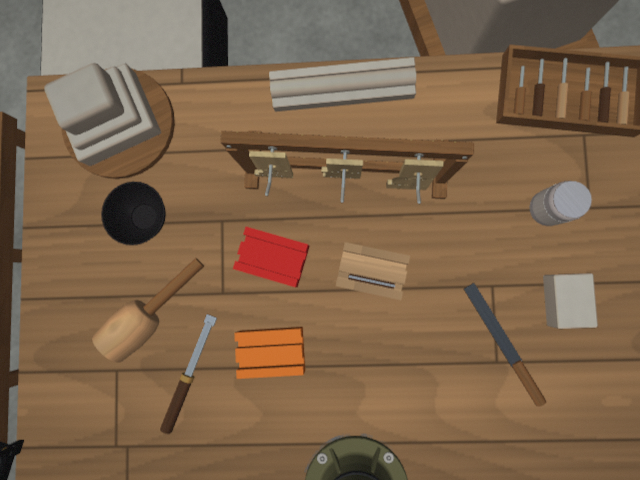

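View pics/wrist0.png

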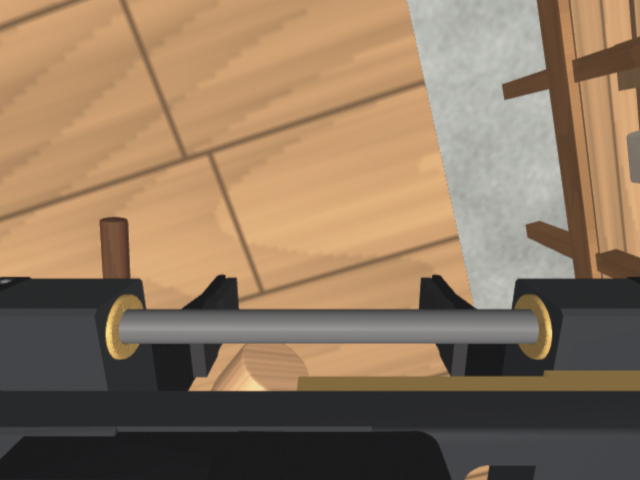

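```bash
python3 - <<'E'
from h import *
im=np.load('scene0.npy'); a=cv2.resize(im[160:420,300:560],None,fx=3,fy=3,interpolation=cv2.INTER_CUBIC)[:600*2]
save('',"s_a.png",cv2.resize(im[290:430,300:440],(600,600),interpolation=cv2.INTER_CUBIC))
save('',"s_b.png",cv2.resize(im[170:350,380:520],(466,600),interpolation=cv2.INTER_CUBIC))
im=np.load('top0.npy')
save('',"t_a.png",cv2.resize(im[120:220,215:485],(800,296),interpolation=cv2.INTER_CUBIC))
save('',"t_b.png",cv2.resize(im[230:310,325:425],(750,600),interpolation=cv2.INTER_CUBIC))
E
```

```text
(no output)
```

View pics/s_a.png

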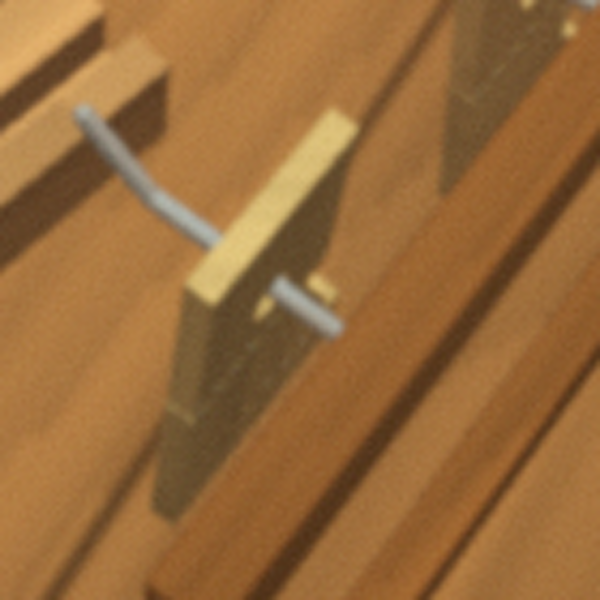

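View pics/s_b.png

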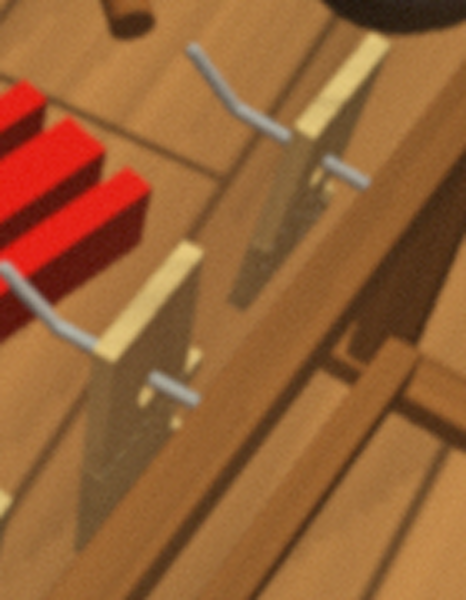

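View pics/t_a.png

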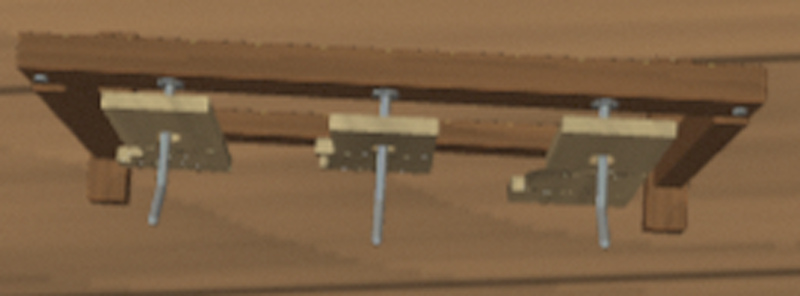

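View pics/t_b.png

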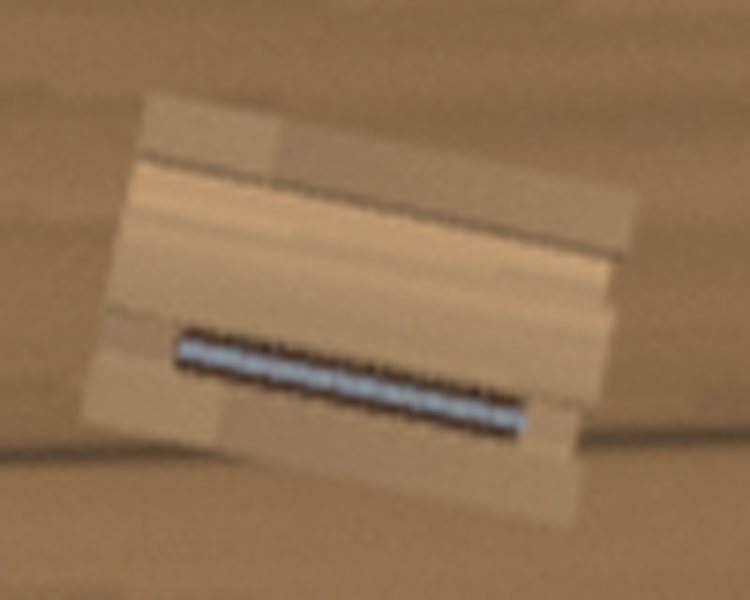

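```bash
python3 - <<'E'
from h import *
def crop(n,x,y,w,h,k,f):
    im=np.load(n+'0.npy'); c=cv2.resize(im[y:y+h,x:x+w],None,fx=k,fy=k,interpolation=cv2.INTER_CUBIC)
    for i in range(0,w,10): cv2.putText(c,str(x+i),(i*k,10),0,.35,(255,255,0)); cv2.line(c,(i*k,12),(i*k,18),(255,255,0),1)
    for i in range(0,h,10): cv2.putText(c,str(y+i),(0,i*k+4),0,.35,(255,255,0)); cv2.line(c,(24,i*k),(30,i*k),(255,255,0),1)
    save('',f,c)
crop('top',380,130,100,80,8,'c1.png'); crop('top',215,120,100,80,8,'c2.png'); crop('scene',310,300,90,75,8,'c3.png')
crop('scene',220,260,130,120,5,'c4.png')
E
```

```text
(no output)
```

View pics/c1.png

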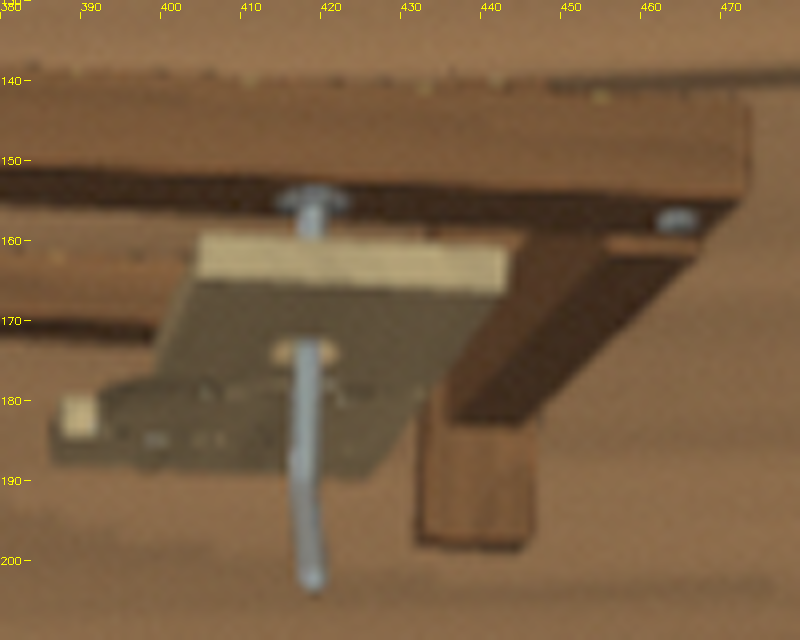

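View pics/c2.png

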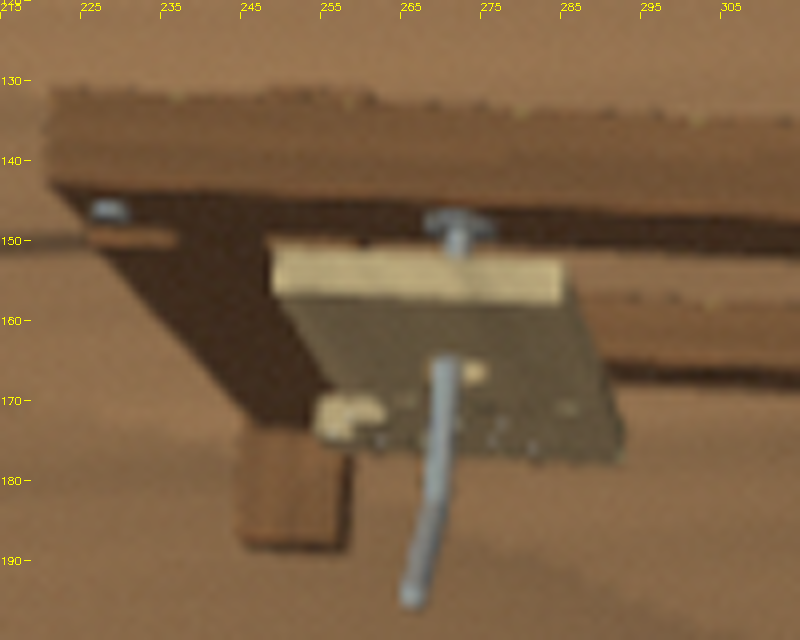

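View pics/c3.png

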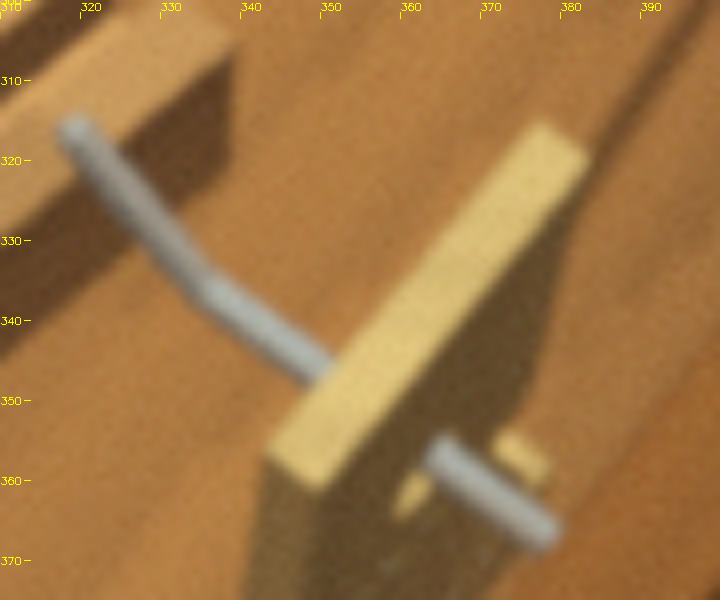

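View pics/c4.png

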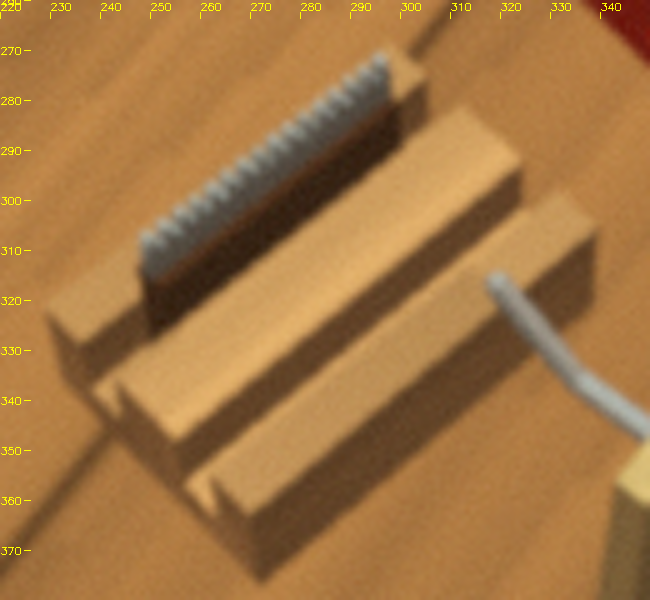

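```bash
cat > fit.py <<'E'
from h import *
from scipy.optimize import least_squares
T=cal('top');S=cal('scene')
def Rz(a): return R.from_euler('z',a).as_matrix()
def hook(pitch,s):  # rack-local rel root, pitch>0 cocked up ; s along wire
    p=np.array([-min(s,.065),0,0])
    if s>.065: p=p+(s-.065)*np.array([-np.cos(np.radians(35)),0,np.sin(np.radians(35))])
    return R.from_euler('y',pitch).as_matrix()@p
def rackpts(p):
    x,y,yaw,pit,d,ty,tyaw=p
    M=Rz(yaw); o=np.array([x,y,0])
    W=lambda l: o+M@np.array(l,float)
    root=np.array([-.011,-.13,.215])
    out=[]
    for l in [(.011,.22,.233),(-.011,.22,.233),(-.011,-.22,.233),(.011,-.22,.233)]: out.append(W(l))
    tip=W(root+hook(pit,.095)); bend=W(root+hook(pit,.065)); 
    rt=W(root)
    hole=W(root+hook(pit,d/np.cos(pit))+[0,ty,-.005*1])
    Mt=Rz(yaw+tyaw)
    tc=[hole+Mt@np.array([a,b,c]) for a,b,c in [(-.0045,.030,.05),(.0045,.030,.05),(.0045,-.033,.05),(-.0045,-.033,.05),(-.0045,-.033,-.105),(-.0045,.046,-.105)]]
    return np.array(out),tip,bend,rt,hole,np.array(tc)
rt_o=[(221,131),(221,142.9),(472.8,154.5),(473.5,142.9)]
tc_o=[(404.6,164.4),(405,159.1),(443.5,161.5),(443.1,166.5),(425.6,190),(386.3,188.1)]
sc_o=[(378.1,315),(384,319.4),(350,361.3),(343.1,356.5)]
def res(p):
    rc,tip,bend,rt,hole,tc=rackpts(p)
    a=[proj(rc,T)-rt_o, proj(tip,T)-[(418.6,202)], proj(tip,S)-[(318.8,316)], proj(bend,T)-[(417.8,190)], proj(bend,S)-[(335.3,336.3)],
       proj(tc,T)-tc_o, proj(tc[:4],S)-sc_o]
    return np.concatenate([q.ravel() for q in a])
bc_o=[(345,242),(409.9,255.3),(401.7,300.4),(335.9,286.7)]
bs_o=[(229.6,322.4),(270,363.4),(339.4,306)]
def blk(p):
    M=Rz(p[2]); return np.array([[p[0],p[1],0]+M@np.array(l) for l in [(.0475,.07,.048),(.0475,-.07,.048),(-.0475,-.07,.048),(-.0475,.07,.048)]])
def resb(p):
    c=blk(p); return np.concatenate([(proj(c,T)-bc_o).ravel(),(proj(c[[3,0,1]],S)-bs_o)[[0,2]].ravel()*0, (proj(c[[3,0,1]],S)-[(229.6,322.4),(270,363.4),(339.4,306)]).ravel()*0])
if __name__=='__main__':
    r=least_squares(res,[.65,0,0,0,.028,0,0],loss='soft_l1')
    print('rack',r.x.round(4)); print(res(r.x).reshape(-1,2).round(1).tolist())
    rc,tip,bend,rt,hole,tc=rackpts(r.x); print('tip',tip,'bend',bend,'root',rt,'hole',hole)
    b=least_squares(resb,[.45,0,0]); print('block',b.x.round(4), np.degrees(b.x[2])); print(resb(b.x).reshape(-1,2)[:4].round(1).tolist()); print(proj(blk(b.x),S).round(1).tolist())
    g=np.array([b.x[0],b.x[1],0])+Rz(b.x[2])@[.022,0,.02]; print('groove',g)
    np.savez('fit.npz',rack=r.x,block=b.x)
E
python3 fit.py
```

```text
rack [ 6.806e-01  9.000e-04 -9.150e-02  6.600e-02  2.650e-02 -3.000e-04
 -1.900e-03]
[[-0.1, -0.1], [-1.1, 0.2], [1.2, 0.7], [0.9, -0.3], [0.4, 0.9], [1.4, 0.7], [0.0, 1.5], [0.9, -0.5], [0.2, 0.7], [0.1, 0.7], [0.2, 0.2], [0.3, 0.6], [0.6, -3.1], [0.0, -3.4], [-0.3, 0.1], [0.5, 0.1], [0.3, -0.4], [0.3, -0.4]]
tip [ 0.56990731 -0.11948334  0.23807442] bend [ 0.59319629 -0.12162056  0.21928465] root [ 0.65778353 -0.1275477   0.215     ] hole [ 0.63137051 -0.12546919  0.21175013]
block [ 0.4613 -0.0499 -0.2327] -13.334271652493923
[[-0.3, 0.3], [0.4, 0.2], [0.0, -0.2], [-0.1, -0.2]]
[[340.1, 305.0], [270.9, 363.3], [229.2, 321.5], [298.1, 268.3]]
groove [ 0.48272594 -0.05496485  0.02      ]
```

```bash
cat > mv.py <<'E'
from h import *
import json,sys
f=np.load('fit.npz'); RK=f['rack']; BK=f['block']
# commanded pose
def load(): d=json.load(open('cmd.json')); return np.array(d['p']),np.array(d['R'])
def store(p,Rm): json.dump({'p':list(map(float,p)),'R':np.array(Rm).tolist()},open('cmd.json','w'))
def step(rv,sh):
    p,Rm=load(); store(p+Rm@np.array(sh),Rm@R.from_rotvec(rv).as_matrix())
def rel(p2,R2):
    p,Rm=load(); return R.from_matrix(Rm.T@R2).as_rotvec(), Rm.T@(np.array(p2)-p)
def down(yaw,sgn=1): # tool y along sgn*(cos yaw, sin yaw)
    y=sgn*np.array([np.cos(yaw),np.sin(yaw),0]); z=np.array([0,0,-1.]); x=np.cross(y,z); return np.stack([x,y,z],1)
def st():
    s=ctrl.get_state(); p,Rm=load(); M=R.from_rotvec(s['tool_rot']).as_matrix()
    print('t',round(s['time'],2),'pos',s['position'].round(4),'cmd',p.round(4),'roterr',R.from_matrix(Rm.T@M).as_rotvec().round(3),'F',s['ft_force'].round(2),'w',round(s['grip_width']*87,1)); return s
E
python3 - <<'E'
from mv import *
s=ctrl.get_state()
M=R.from_rotvec(s['tool_rot']).as_matrix(); print(M.round(3))
store([.19,.622,.237],M)
for sg in (1,-1): print(sg,[v.round(4) for v in rel([.632,-.126,.42],down(-.0915,sg))])
print([v.round(4) for v in rel([.19,.622,.42],M)])
print(s['time'])
E
```

```text
[[-0.956  0.292  0.   ]
 [ 0.292  0.956  0.   ]
 [-0.     0.    -1.   ]]
1 [array([ 1.0000e-04, -1.0000e-04,  1.3655e+00]), array([-0.6414, -0.586 , -0.1831])]
-1 [array([ 1.0000e-04,  1.0000e-04, -1.7761e+00]), array([-0.6414, -0.586 , -0.1831])]
[array([0., 0., 0.]), array([-0.   ,  0.   , -0.183])]
0.75
```

Call:
step_arm --plan '[[[0, 0, 0], [0, 0, -0.06], 90], [[0, 0, 0], [0, 0, -0.12], 90], [[0, 0, 0], [0, 0, -0.18], 90], [[0, 0, 0.1], [-0.045, -0.041, -0.18], 90], [[0, 0, 0.2], [-0.09, -0.082, -0.18], 90], [[0, 0, 0.3], [-0.135, -0.123, -0.18], 90], [[0, 0, 0.4], [-0.18, -0.164, -0.18], 90], [[0, 0, 0.5], [-0.225, -0.205, -0.18], 90], [[0, 0, 0.6], [-0.27, -0.246, -0.18], 90], [[0, 0, 0.7], [-0.315, -0.288, -0.18], 90]]' --squeeze 8

```text
time: 2.0
position: [0.4079, 0.2522, 0.4169]
tool_rot: [1.506, 2.757, 0.002]
ft_force: [1.0, 1.1, -0.8]
grip_width: 0.647
```

```bash
python3 - <<'E'
from mv import *
step([0,0,.7],[-.315,-.288,-.18]); s=st()
print(s['joint_positions'].round(2))
print([v.round(4) for v in rel([.632,-.126,.40],down(-.0915,1))])
E
```

```text
t 2.0 pos [0.4079 0.2522 0.4169] cmd [0.407  0.2544 0.417 ] roterr [-0.001  0.     0.003] F [ 0.96  1.1  -0.84] w 56.3
[-0.89 -0.08  0.26  1.54  0.02  1.68 -0.06]
[array([ 1.000e-04, -1.000e-04,  6.655e-01]), array([-0.4417, -0.0176,  0.0169])]
```

Call:
step_arm --plan '[[[0, 0, 0.084], [-0.055, -0.002, 0.002], 120], [[0, 0, 0.167], [-0.11, -0.004, 0.004], 120], [[0, 0, 0.25], [-0.166, -0.007, 0.006], 120], [[0, 0, 0.333], [-0.221, -0.009, 0.008], 120], [[0, 0, 0.416], [-0.276, -0.011, 0.01], 120], [[0, 0, 0.5], [-0.331, -0.013, 0.012], 120], [[0, 0, 0.582], [-0.386, -0.015, 0.014], 120], [[0, 0, 0.665], [-0.4417, -0.0176, 0.0169], 120], [[0, 0, 0.665], [-0.4417, -0.0176, 0.0169], 120], [[0, 0, 0.665], [-0.4417, -0.0176, 0.0169], 120]]'

```text
time: 3.25
position: [0.6322, -0.1259, 0.3994]
tool_rot: [-2.319, -2.118, 0.0]
ft_force: [0.7, 0.6, 0.8]
grip_width: 0.53
```

```bash
python3 - <<'E'
from mv import *
step([0,0,.665],[-.4417,-.0176,.0169]); s=st()
print(s['joint_positions'].round(2))
C=cal('wrist'); im=ctrl.get_image('wrist'); np.save('wrist1.npy',im); save('','w1.png',im)
K,r,t=C; print(-cv2.Rodrigues(r)[0].T@t,cv2.Rodrigues(r)[0].round(3)); np.savez('w1cal.npz',K=K,r=r,t=t)
from fit import rackpts
rc,tip,bend,rt,hole,tc=rackpts(RK); print(proj([tip,bend,rt,hole],C).round(1).tolist(), proj(tc,C).round(1).tolist())
print(ctrl.cut_out('wrist','ogee_template').__len__())
E
```

```text
t 3.25 pos [ 0.6322 -0.1259  0.3994] cmd [ 0.632 -0.126  0.4  ] roterr [ 0.001  0.    -0.001] F [0.73 0.65 0.77] w 46.1
[-0.36  0.34  0.72  1.19 -0.22  1.69  0.22]
[ 0.63841282 -0.05422563  0.54666216] [[ 0.996 -0.091 -0.002]
 [-0.087 -0.962  0.258]
 [-0.025 -0.257 -0.966]]
[[257.3, 228.5], [286.7, 223.9], [357.0, 222.9], [328.5, 222.6]] [[322.8, 198.4], [334.2, 198.5], [333.8, 274.2], [322.9, 274.2], [325.0, 230.9], [324.9, 165.9]]
1
```

View pics/w1.png

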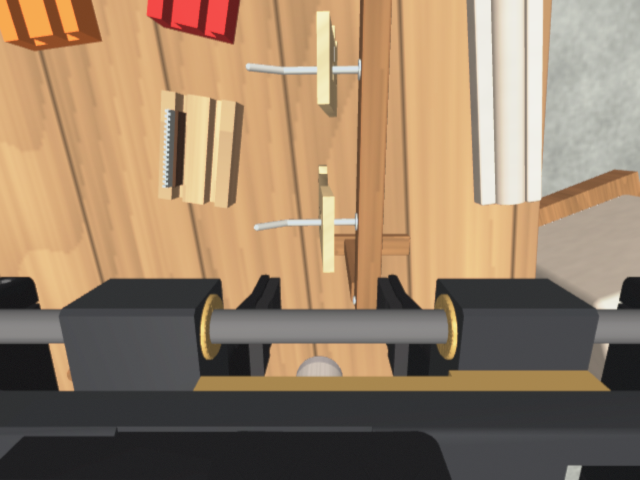

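```bash
python3 - <<'E'
from h import *
im=np.load('wrist1.npy')
def crop(im,x,y,w,h,k,f):
    c=cv2.resize(im[y:y+h,x:x+w],None,fx=k,fy=k,interpolation=cv2.INTER_CUBIC)
    for i in range(0,w,10): cv2.putText(c,str(x+i),(i*k,10),0,.35,(0,0,0)); cv2.line(c,(i*k,12),(i*k,18),(0,0,0),1)
    for i in range(0,h,10): cv2.putText(c,str(y+i),(0,i*k+4),0,.35,(0,0,0)); cv2.line(c,(24,i*k),(30,i*k),(0,0,0),1)
    save('',f,c)
crop(im,250,160,120,120,5,'w1c.png'); crop(im,150,80,100,140,4,'w1b.png')
E
```

```text
(no output)
```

View pics/w1c.png

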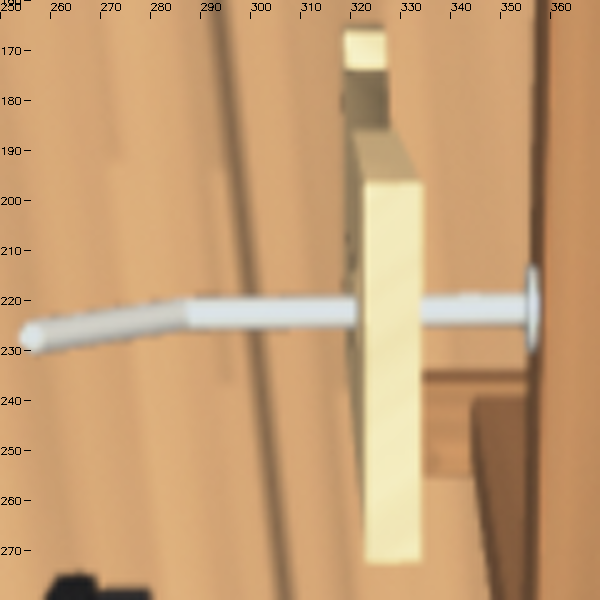

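View pics/w1b.png

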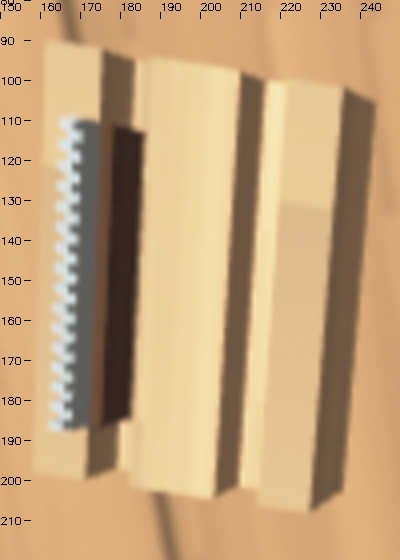

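```bash
cat > fit2.py <<'E'
from fit import *
d=np.load('w1cal.npz'); W=(d['K'],d['r'],d['t'])
def pts(p):
    x,y,yaw,pit,dd,ty,tyaw,tilt=p
    rc,tip,bend,rt,hole,_=rackpts(p[:7])
    Mt=Rz(yaw+tyaw)@R.from_euler('y',tilt).as_matrix()  # tilt>0: top toward +x
    loc=[(-.0045,.030,.05),(.0045,.030,.05),(.0045,-.033,.05),(-.0045,-.033,.05),(-.0045,-.033,-.105),(-.0045,.046,-.105)]
    return rc,tip,bend,rt,hole,np.array([hole+Mt@np.array(l) for l in loc])
wt=[(322.8,196.5),(334.2,196),(333.8,272.3),(323,272)]
def res2(p):
    rc,tip,bend,rt,hole,tc=pts(p)
    a=[proj(rc,T)-rt_o, proj(tip,T)-[(418.6,202)], proj(tip,S)-[(318.8,316)], proj(bend,S)-[(335.3,336.3)],
       proj(tc,T)-tc_o, proj(tc[:4],S)-sc_o, proj([tip,bend,rt],W)-[(257,227.2),(286.5,222.7),(356.5,221.5)], proj(tc[:4],W)-wt, proj(tc[5],W)-[(318.8,165.5)]]
    return np.concatenate([q.ravel() for q in a])
def resb2(p):
    c=blk(p); return np.concatenate([(proj(c,T)-bc_o).ravel(),(proj(c[[3,1,0]],S)-bs_o).ravel(),(proj(c,W)-[(235.5,101.5),(228,207),(158,197.5),(161,90)]).ravel()])
if __name__=='__main__':
    r=least_squares(res2,[.68,0,-.09,.06,.028,0,0,.04],loss='soft_l1')
    print('rack',r.x.round(4)); print(res2(r.x).reshape(-1,2).round(1).tolist())
    rc,tip,bend,rt,hole,tc=pts(r.x); print('tip',tip,'bend',bend,'root',rt,'hole',hole); print(tc.round(4))
    b=least_squares(resb2,[.45,0,0]); print('block',b.x.round(4)); print(resb2(b.x).reshape(-1,2).round(1).tolist())
    print('groove',np.array([b.x[0],b.x[1],0])+Rz(b.x[2])@[.022,0,.02])
    J=r.jac; print(np.sqrt(np.diag(np.linalg.inv(J.T@J))).round(4))
    np.savez('fit.npz',rack=r.x,block=b.x)
    for dp in(-.03,0,.03):
        q=r.x.copy(); q[3]+=dp; rr=res2(q).reshape(-1,2); print(dp,rr[4:7].round(1).tolist(),rr[17:20].round(1).tolist())
E
python3 fit2.py
```

```text
rack [ 6.804e-01  1.500e-03 -9.200e-02  3.740e-02  2.830e-02 -1.000e-04
  4.000e-04  4.520e-02]
[[-0.4, 0.0], [-1.4, 0.3], [0.8, 0.9], [0.6, -0.1], [-0.2, 1.7], [1.1, 1.0], [0.9, -0.3], [-0.3, 0.8], [-0.5, 0.8], [-0.5, 0.3], [-0.2, 0.6], [0.0, 0.3], [-0.6, 0.1], [0.1, -0.2], [0.9, -0.0], [0.8, -0.5], [0.8, -0.6], [-0.3, -0.1], [-0.1, 0.1], [0.2, 0.8], [0.0, 0.8], [0.1, 1.2], [0.1, 0.6], [0.1, 1.0], [0.2, -0.3]]
tip [ 0.56901014 -0.11874873  0.23554687] bend [ 0.59282252 -0.12094563  0.21743211] root [ 0.65750232 -0.12691288  0.215     ] hole [ 0.62927751 -0.12445411  0.21106082]
[[ 0.6298 -0.0944  0.2612]
 [ 0.6387 -0.0952  0.2608]
 [ 0.633  -0.1579  0.2608]
 [ 0.624  -0.1571  0.2612]
 [ 0.6171 -0.1565  0.1064]
 [ 0.6243 -0.0778  0.1064]]
block [ 0.4567 -0.0603 -0.1255]
[[1.8, 5.5], [3.5, -1.7], [8.1, -1.4], [6.8, 5.8], [56.8, -51.6], [0.2, 4.8], [-6.8, -2.5], [-7.6, 5.3], [3.6, 6.7], [5.0, 13.9], [-7.0, 14.1]]
groove [ 0.47852513 -0.06302675  0.02      ]
[0.0006 0.0005 0.0036 0.02   0.0006 0.0006 0.0104 0.0068]
-0.03 [[-0.5, 2.3], [0.7, 1.9], [0.8, 0.4]] [[-0.3, -0.8], [0.1, -0.4], [0.2, 0.8]]
0 [[-0.2, 1.7], [1.1, 1.0], [0.9, -0.3]] [[-0.3, -0.1], [-0.1, 0.1], [0.2, 0.8]]
0.03 [[0.0, 1.0], [1.5, 0.1], [1.0, -1.1]] [[-0.1, 0.6], [-0.2, 0.5], [0.2, 0.8]]
```

Call:
step_arm --plan '[[[0, -0.1, 0], [0.015, -0.007, 0.006], 120], [[0, -0.2, 0], [0.03, -0.014, 0.012], 120], [[0, -0.3, 0], [0.045, -0.02, 0.018], 120], [[0, -0.4, 0], [0.06, -0.026, 0.024], 120], [[0, -0.5, 0], [0.075, -0.033, 0.03], 120], [[0, -0.6, 0], [0.09, -0.04, 0.036], 120], [[0, -0.7, 0], [0.095, -0.041, 0.04], 120], [[0, -0.7, 0], [0.095, -0.041, 0.04], 120], [[0, -0.7, 0], [0.095, -0.041, 0.04], 120], [[0, -0.7, 0], [0.095, -0.041, 0.04], 120]]'

```text
time: 4.6
position: [0.6, -0.0298, 0.3611]
tool_rot: [1.911, 1.739, -0.693]
ft_force: [-0.7, -0.5, -0.2]
grip_width: 0.53
```

```bash
sed -i 's/proj(c\[\[3,1,0\]\],S)/proj(c[[2,1,0]],S)/' fit2.py; python3 - <<'E'
from mv import *
step([0,-.7,0],[.095,-.041,.04]); s=st()
print(s['joint_positions'].round(2))
C=cal('wrist'); im=ctrl.get_image('wrist'); np.save('wrist2.npy',im); save('','w2.png',im)
K,r,t=C; np.savez('w2cal.npz',K=K,r=r,t=t)
from fit2 import pts
rc,tip,bend,rt,hole,tc=pts(RK); print(proj([tip,bend,rt,hole],C).round(1).tolist(), proj(tc,C).round(1).tolist())
x,y,w,h=200,90,150,120;k=5
c=cv2.resize(im[y:y+h,x:x+w],None,fx=k,fy=k,interpolation=cv2.INTER_CUBIC)
save('','w2c.png',c)
E
python3 fit2.py | grep -A3 block
```

```text
t 4.6 pos [ 0.6    -0.0298  0.3611] cmd [ 0.5998 -0.0277  0.3601] roterr [-0.     0.002  0.003] F [-0.67 -0.48 -0.21] w 46.2
[-0.88  0.36  0.7   1.41  0.44  1.66 -0.28]
[[302.4, 218.9], [330.5, 202.6], [404.5, 200.4], [371.9, 197.2]] [[377.4, 220.8], [389.5, 220.3], [379.9, 264.7], [369.7, 265.1], [354.4, 147.1], [359.1, 81.6]]
block [ 0.4611 -0.049  -0.2355]
[[-0.6, 0.4], [-0.0, 0.4], [-0.5, -0.0], [-0.6, -0.2], [-0.2, -1.6], [0.9, -0.7], [0.9, -1.4], [0.2, 0.5], [-0.3, 1.7], [0.6, 1.3], [0.4, 0.6]]
groove [ 0.4824454 -0.0541243  0.02     ]
[0.0006 0.0005 0.0036 0.02   0.0006 0.0006 0.0104 0.0068]
```

View pics/w2.png

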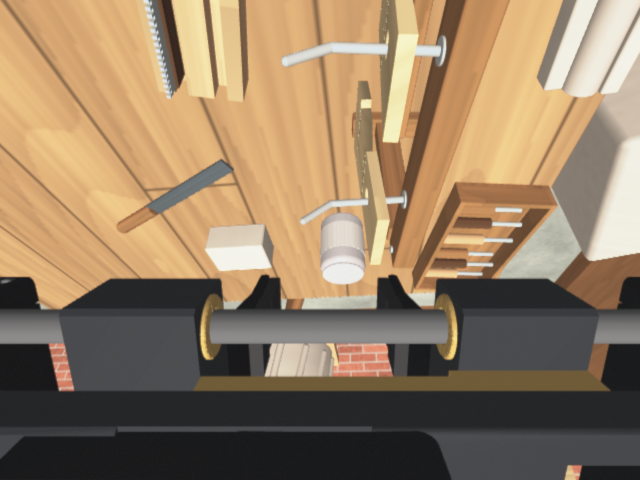

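```bash
python3 - <<'E'
from h import *
im=np.load('wrist2.npy')
x,y,w,h,k=290,70,130,110,6
y=160
c=cv2.resize(im[y:y+h,x:x+w],None,fx=k,fy=k,interpolation=cv2.INTER_CUBIC)
for i in range(0,w,10): cv2.putText(c,str(x+i),(i*k,10),0,.35,(0,0,0)); cv2.line(c,(i*k,12),(i*k,18),(0,0,0),1)
for i in range(0,h,10): cv2.putText(c,str(y+i),(0,i*k+4),0,.35,(0,0,0)); cv2.line(c,(24,i*k),(30,i*k),(0,0,0),1)
save('','w2c.png',c[:600])
E
```

```text
(no output)
```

View pics/w2c.png

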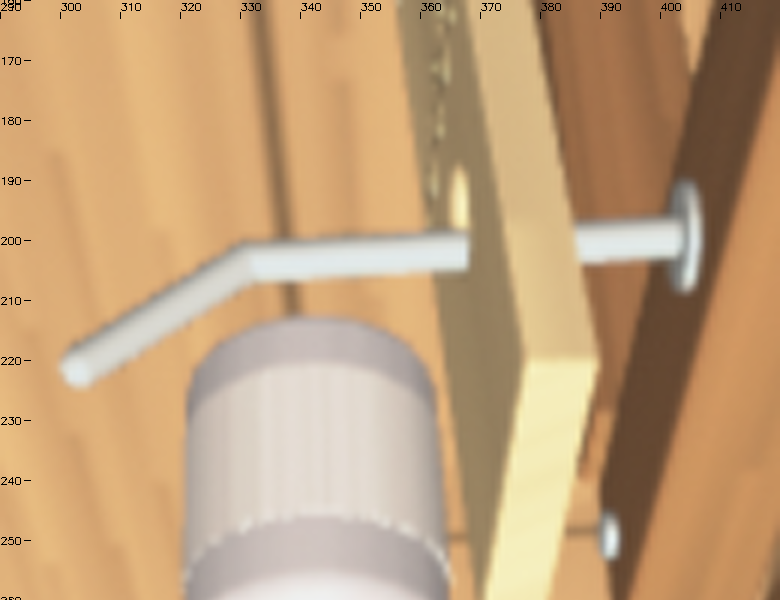

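```bash
python3 - <<'E'
import re
s=open('fit2.py').read()
s=s.replace("def pts","d2=np.load('w2cal.npz'); V=(d2['K'],d2['r'],d2['t'])\ndef pts",1)
s=s.replace("proj(tc[5],W)-[(318.8,165.5)]]","proj(tc[5],W)-[(318.8,165.5)],2*(proj([tip,bend,rt],V)-[(302,221),(330.5,203.5),(403.5,199.8)]),proj(tc[:2],V)-[(377.5,220),(389.5,219.5)]]")
open('fit2.py','w').write(s)
E
python3 fit2.py
python3 - <<'E'
from mv import *
from fit2 import pts
# relative-only pitch check in V image with root offset
E
```

```text
rack [ 0.68    0.0016 -0.0918  0.0552  0.028  -0.      0.0007  0.0454]
[[-0.5, 0.2], [-1.5, 0.5], [0.8, 1.1], [0.5, 0.1], [-0.1, 1.5], [1.1, 0.2], [0.7, -1.0], [-0.4, 0.7], [-0.5, 0.7], [-0.5, 0.2], [-0.3, 0.5], [-0.0, 0.2], [-0.7, 0.1], [0.2, -0.5], [1.0, -0.4], [1.0, -0.8], [1.0, -1.0], [-0.6, 0.2], [-0.5, 0.3], [-0.2, 0.7], [0.0, 0.6], [0.1, 1.1], [0.2, 0.5], [0.1, 1.0], [0.2, -0.5], [0.6, -1.3], [-0.6, 0.2], [1.2, 1.0], [0.0, 1.2], [0.1, 1.2]]
tip [ 0.56903658 -0.11869786  0.23712445] bend [ 0.59252475 -0.12086013  0.21858718] root [ 0.65715242 -0.12680962  0.215     ] hole [ 0.62929728 -0.12426394  0.21154601]
[[ 0.6298 -0.0942  0.2617]
 [ 0.6388 -0.095   0.2613]
 [ 0.633  -0.1577  0.2613]
 [ 0.6241 -0.1569  0.2617]
 [ 0.6171 -0.1563  0.1069]
 [ 0.6243 -0.0776  0.1069]]
block [ 0.4611 -0.049  -0.2355]
[[-0.6, 0.4], [-0.0, 0.4], [-0.5, -0.0], [-0.6, -0.2], [-0.2, -1.6], [0.9, -0.7], [0.9, -1.4], [0.2, 0.5], [-0.3, 1.7], [0.6, 1.3], [0.4, 0.6]]
groove [ 0.4824454 -0.0541243  0.02     ]
[0.0005 0.0005 0.0037 0.0082 0.0005 0.0006 0.0098 0.0065]
-0.03 [[-0.4, 2.1], [0.7, 1.1], [0.6, -0.2]] [[-0.7, -0.4], [-0.4, -0.2], [-0.2, 0.7]]
0 [[-0.1, 1.5], [1.1, 0.2], [0.7, -1.0]] [[-0.6, 0.2], [-0.5, 0.3], [-0.2, 0.7]]
0.03 [[0.2, 0.8], [1.6, -0.6], [0.8, -1.8]] [[-0.4, 0.9], [-0.6, 0.7], [-0.2, 0.7]]
```

```bash
cat >> mv.py <<'E'
from fit2 import pts,Rz,hook
YAW=RK[2]
def tpose(hole,tilt,yaw=None,up=.044):
    Mt=Rz(YAW if yaw is None else yaw)@R.from_euler('y',tilt).as_matrix()
    return np.array(hole)+Mt@np.array([0,0,up]), np.stack([Mt[:,1],Mt[:,0],-Mt[:,2]],1)
ROOT=np.array([RK[0],RK[1],0])+Rz(YAW)@[-.011,-.13,.215]
def wire(s,pit=None):
    pit=RK[3] if pit is None else pit
    if s<=.095: l=hook(pit,s)
    else: l=hook(pit,.095)+(s-.095)*(hook(pit,.095)-hook(pit,.065))/.03
    return ROOT+Rz(YAW)@l
def show(p,Rm):
    a,b=rel(p,Rm); print('turn',a.round(4).tolist(),'shift',b.round(4).tolist())
E
python3 - <<'E'
from mv import *
_,_,_,_,hole,tc=pts(RK)
print(hole, np.degrees(RK[3]))
p,M=tpose(hole,.047,up=.044+.07); print(p); show(p,M)
p,M=tpose(hole,.047); print(p); show(p,M)
E
```

```text
[ 0.62929728 -0.12426394  0.21154601] 3.1636108068191735
[ 0.63463075 -0.12475493  0.32542012]
turn [0.0454, 0.6998, -0.0157] shift [-0.0492, 0.0435, 0.0867]
[ 0.63135581 -0.12445345  0.25549743]
turn [0.0454, 0.6998, -0.0157] shift [-0.0042, 0.0402, 0.1402]
```

Call:
step_arm --plan '[[[0.006, 0.1, -0.002], [-0.007, 0.006, 0.0], 165], [[0.013, 0.2, -0.004], [-0.014, 0.012, 0.01], 165], [[0.019, 0.3, -0.007], [-0.021, 0.019, 0.025], 165], [[0.026, 0.4, -0.009], [-0.028, 0.025, 0.04], 165], [[0.032, 0.5, -0.011], [-0.035, 0.031, 0.056], 165], [[0.039, 0.6, -0.013], [-0.042, 0.037, 0.072], 165], [[0.0454, 0.7, -0.0157], [-0.0492, 0.0435, 0.0867], 165], [[0.0454, 0.7, -0.0157], [-0.0492, 0.0435, 0.0867], 165], [[0.0454, 0.7, -0.0157], [-0.0492, 0.0435, 0.0867], 165], [[0.0454, 0.7, -0.0157], [-0.0492, 0.0435, 0.0867], 165]]'

```text
time: 5.9
position: [0.6352, -0.1234, 0.3254]
tool_rot: [-2.292, -2.097, 0.048]
ft_force: [-0.3, 1.2, 0.2]
grip_width: 0.355
```

```bash
python3 - <<'E'
from mv import *
step([.0454,.7,-.0157],[-.0492,.0435,.0867]); s=st()
C=cal('wrist'); im=ctrl.get_image('wrist'); save('','w3.png',im)
_,tip,bend,rt,hole,tc=pts(RK); print(proj([tip,bend,rt],C).round(1).tolist(),proj(tc[:4],C).round(1).tolist())
p,M=tpose(hole,.047); show(p,M)
M=R.from_rotvec(s['tool_rot']).as_matrix(); print('err in tool', (M.T@(s['position']-load()[0])).round(4))
E
```

```text
t 5.9 pos [ 0.6352 -0.1234  0.3254] cmd [ 0.6347 -0.1247  0.3254] roterr [-0.001  0.    -0.003] F [-0.29  1.23  0.18] w 30.9
[[238.5, 254.5], [277.6, 247.6], [366.6, 247.6]] [[320.9, 219.7], [336.2, 219.7], [335.5, 317.1], [321.3, 317.1]]
turn [-0.0, -0.0002, -0.0] shift [-0.0, -0.0, 0.07]
err in tool [0.0014 0.0005 0.    ]
```

View pics/w3.png

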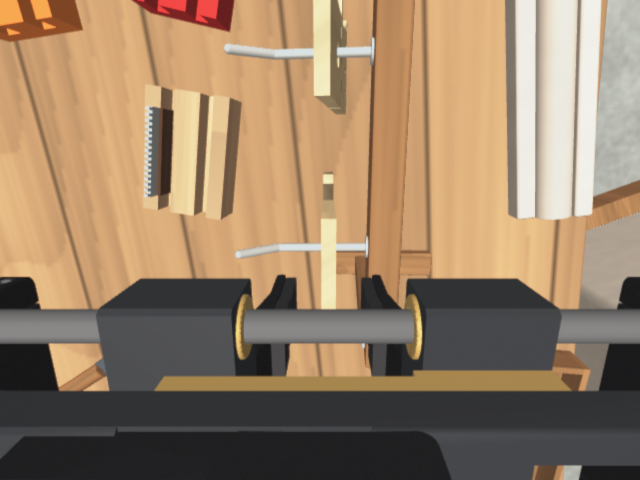

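Call:
step_arm --plan '[[[0, 0, 0], [0, 0, 0.012], 165], [[0, 0, 0], [0, 0, 0.024], 165], [[0, 0, 0], [0, 0, 0.036], 165], [[0, 0, 0], [0, 0, 0.048], 165], [[0, 0, 0], [0, 0, 0.056], 165], [[0, 0, 0], [0, 0, 0.063], 165], [[0, 0, 0], [0, 0, 0.068], 165], [[0, 0, 0], [0, 0, 0.07], 165], [[0, 0, 0], [0, 0, 0.07], 165], [[0, 0, 0], [0, 0, 0.07], 165]]' --squeeze 8

```text
time: 7.2
position: [0.6317, -0.1249, 0.2555]
tool_rot: [-2.295, -2.094, 0.048]
ft_force: [-1.0, -0.2, 0.7]
grip_width: 0.357
```

```bash
python3 - <<'E'
from mv import *
step([0,0,0],[0,0,.07]); s=st()
C=cal('wrist'); im=ctrl.get_image('wrist'); save('','w4.png',im)
im=ctrl.get_image('scene'); save('','s4.png',cv2.resize(im[200:430,250:550],None,fx=2.6,fy=2.6))
E
```

```text
t 7.2 pos [ 0.6317 -0.1249  0.2555] cmd [ 0.6314 -0.1244  0.2555] roterr [-0.001 -0.    -0.   ] F [-0.96 -0.17  0.68] w 31.1
```

View pics/w4.png

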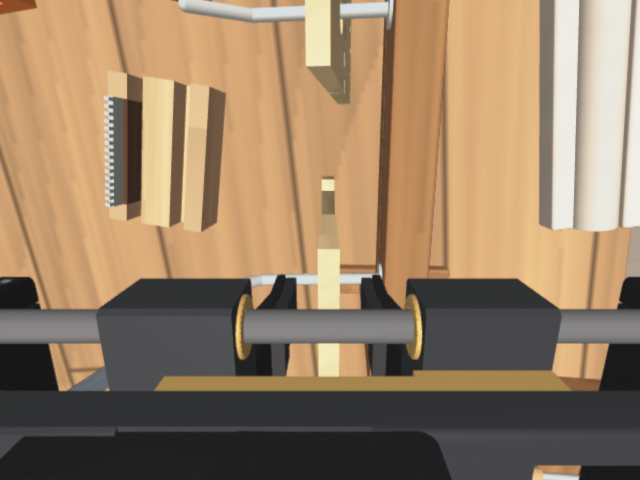

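View pics/s4.png

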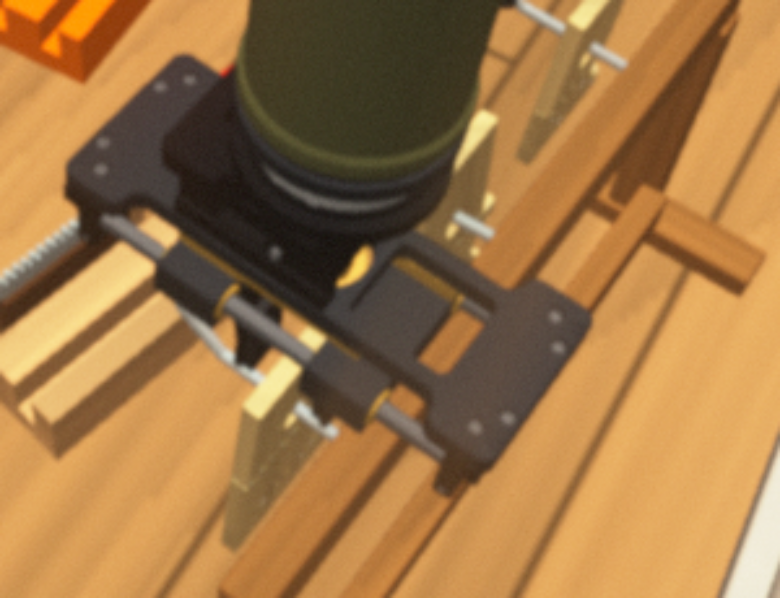

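Call:
step_arm --plan '[[[0, 0, 0], [0, 0, 0], 185], [[0, 0, 0], [0, 0, 0], 200], [[0, 0, 0], [0, 0, 0], 212], [[0, 0, 0], [0, 0, 0], 220], [[0, 0, 0], [0, 0, 0], 226], [[0, 0, 0], [0, 0, 0], 235], [[0, 0, 0], [0, 0, 0], 245], [[0, 0, 0], [0, 0, 0], 255], [[0, 0, 0], [0, 0, 0], 255], [[0, 0, 0], [0, 0, 0], 255]]' --squeeze 8

```text
time: 8.55
position: [0.6316, -0.1248, 0.2551]
tool_rot: [-2.295, -2.093, 0.049]
ft_force: [1.1, 0.1, 0.0]
grip_width: 0.099
```

```bash
python3 - <<'E'
from mv import *
s=st(); print(s['torque'].round(3))
p0,M0=load()
hole=pts(RK)[4]
for s_,tilt,dz in [(.028,.05,.002),(.028,.05,.005),(.036,.08,0),(.044,.16,0),(.052,.24,0),(.060,.30,0),(.065,.36,0),(.075,.38,0),(.085,.40,0),(.095,.40,0),(.105,.40,0),(.115,.40,0),(.13,.4,0),(.14,.4,0)]:
    h=wire(s_) if dz==0 else hole+[0,0,dz]
    p,M=tpose(h,tilt); print(s_,tilt,h.round(4),end=' '); show(p,M)
E
```

```text
t 8.55 pos [ 0.6316 -0.1248  0.2551] cmd [ 0.6314 -0.1244  0.2555] roterr [-0. -0. -0.] F [1.1  0.05 0.  ] w 8.6
[-0.122 -0.065 -0.01 ]
0.028 0.05 [ 0.6293 -0.1243  0.2135] turn [0.003, -0.0002, -0.0] shift [-0.0, 0.0, -0.002]
0.028 0.05 [ 0.6293 -0.1243  0.2165] turn [0.003, -0.0002, -0.0] shift [-0.0, -0.0001, -0.005]
0.036 0.08 [ 0.6214 -0.1235  0.217 ] turn [0.033, -0.0002, -0.0] shift [-0.0, -0.0068, -0.005]
0.044 0.16 [ 0.6134 -0.1228  0.2174] turn [0.113, -0.0002, 0.0] shift [-0.0, -0.0113, -0.0048]
0.052 0.24 [ 0.6055 -0.1221  0.2179] turn [0.193, -0.0002, 0.0] shift [-0.0, -0.0158, -0.0044]
0.06 0.3 [ 0.5975 -0.1213  0.2183] turn [0.253, -0.0002, 0.0] shift [-0.0, -0.0212, -0.0038]
0.065 0.36 [ 0.5925 -0.1209  0.2186] turn [0.313, -0.0002, 0.0] shift [-0.0, -0.0237, -0.0031]
0.075 0.38 [ 0.5847 -0.1201  0.2248] turn [0.333, -0.0002, 0.0] shift [-0.0, -0.031, -0.0087]
0.085 0.4 [ 0.5769 -0.1194  0.2309] turn [0.353, -0.0002, 0.0] shift [-0.0, -0.0383, -0.0142]
0.095 0.4 [ 0.569  -0.1187  0.2371] turn [0.353, -0.0002, 0.0] shift [-0.0, -0.0465, -0.02]
0.105 0.4 [ 0.5612 -0.118   0.2433] turn [0.353, -0.0002, 0.0] shift [-0.0, -0.0546, -0.0258]
0.115 0.4 [ 0.5534 -0.1173  0.2495] turn [0.353, -0.0002, 0.0] shift [-0.0, -0.0628, -0.0316]
0.13 0.4 [ 0.5416 -0.1162  0.2588] turn [0.353, -0.0002, 0.0] shift [-0.0, -0.075, -0.0403]
0.14 0.4 [ 0.5338 -0.1155  0.2649] turn [0.353, -0.0002, 0.0] shift [-0.0, -0.0831, -0.0461]
```

Call:
step_arm --plan '[[[0, 0, 0], [0, 0, -0.0005], 255], [[0, 0, 0], [0, 0, -0.001], 255], [[0, 0, 0], [0, 0, -0.0015], 255], [[0, 0, 0], [0, 0, -0.002], 255], [[0, 0, 0], [0, 0, -0.0026], 255], [[0, 0, 0], [0, 0, -0.0032], 255], [[0, 0, 0], [0, 0, -0.0038], 255], [[0, 0, 0], [0, 0, -0.0044], 255], [[0, 0, 0], [0, 0, -0.005], 255], [[0, 0, 0], [0, 0, -0.005], 255]]'

```text
time: 9.8
position: [0.6318, -0.1248, 0.2602]
tool_rot: [-2.295, -2.093, 0.049]
ft_force: [-0.5, -1.4, -1.4]
grip_width: 0.101
```

```bash
python3 - <<'E'
from mv import *
step([0,0,0],[0,0,-.005]); s=st(); print(s['torque'].round(3))
C=cal('wrist'); im=ctrl.get_image('wrist'); save('','w5.png',im[150:400,200:420].repeat(2,0).repeat(2,1))
im=ctrl.get_image('scene'); save('','s5.png',cv2.resize(im[300:430,300:430],None,fx=4,fy=4,interpolation=cv2.INTER_CUBIC))
im=ctrl.get_image('top'); save('','t5.png',cv2.resize(im[130:230,350:480],None,fx=5,fy=5,interpolation=cv2.INTER_CUBIC))
E
```

```text
t 9.8 pos [ 0.6318 -0.1248  0.2602] cmd [ 0.6316 -0.1244  0.2605] roterr [-0. -0. -0.] F [-0.5  -1.35 -1.37] w 8.8
[-0.115  0.009 -0.003]
```

View pics/w5.png

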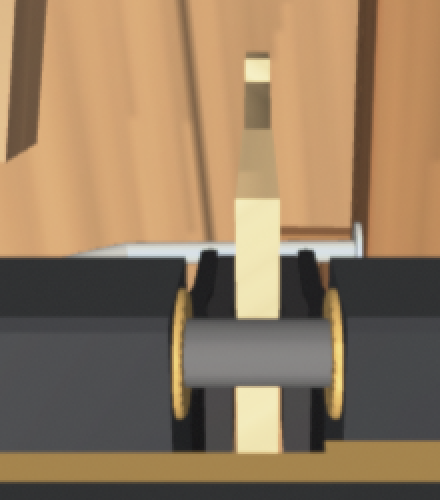

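View pics/s5.png

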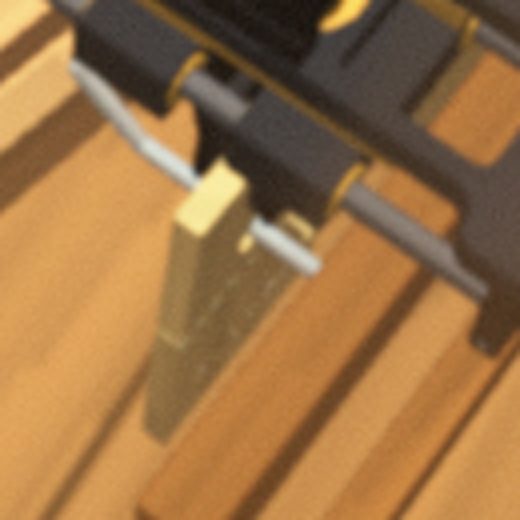

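Call:
step_arm --plan '[[[0.015, 0, 0], [0, -0.0034, 0], 255], [[0.033, 0, 0], [0, -0.0068, 0], 255], [[0.073, 0, 0], [0, -0.009, 0.0001], 255], [[0.113, 0, 0], [0, -0.0113, 0.0002], 255], [[0.153, 0, 0], [0, -0.0135, 0.0004], 255], [[0.193, 0, 0], [0, -0.0158, 0.0006], 255], [[0.223, 0, 0], [0, -0.0185, 0.0009], 255], [[0.253, 0, 0], [0, -0.0212, 0.0012], 255], [[0.253, 0, 0], [0, -0.0212, 0.0012], 255], [[0.253, 0, 0], [0, -0.0212, 0.0012], 255]]'

```text
time: 11.2
position: [0.6106, -0.123, 0.26]
tool_rot: [-2.147, -1.958, 0.295]
ft_force: [0.4, 0.0, -1.9]
grip_width: 0.106
```

```bash
python3 - <<'E'
from mv import *
step([.253,0,0],[0,-.0212,.0012]); s=st(); print(s['torque'].round(3))
C=cal('wrist'); im=ctrl.get_image('wrist'); save('','w6.png',im[150:400,200:420].repeat(2,0).repeat(2,1))
im=ctrl.get_image('scene'); save('','s6.png',cv2.resize(im[290:430,290:430],None,fx=4,fy=4,interpolation=cv2.INTER_CUBIC))
S=cal('scene'); print(proj([wire(.06),wire(.065),wire(.095)],S))
for s_,tilt in [(.065,.36),(.075,.38),(.085,.4),(.095,.4),(.105,.4),(.115,.4)]:
    show(*tpose(wire(s_),tilt))
E
```

```text
t 11.2 pos [ 0.6106 -0.123   0.26  ] cmd [ 0.6105 -0.1225  0.2603] roterr [-0. -0.  0.] F [ 0.45  0.02 -1.86] w 9.2
[-0.172 -0.38  -0.027]
[[339.46716986 337.77453649]
 [336.0227865  335.29645488]
 [319.91070509 316.2389166 ]]
turn [0.06, -0.0002, 0.0] shift [-0.0, -0.0023, 0.0013]
turn [0.08, -0.0002, 0.0001] shift [-0.0, -0.0107, -0.0023]
turn [0.1, -0.0002, 0.0001] shift [-0.0, -0.0192, -0.0058]
turn [0.1, -0.0002, 0.0001] shift [-0.0, -0.0285, -0.0093]
turn [0.1, -0.0002, 0.0001] shift [-0.0, -0.0379, -0.0129]
turn [0.1, -0.0002, 0.0001] shift [-0.0, -0.0472, -0.0165]
```

View pics/w6.png

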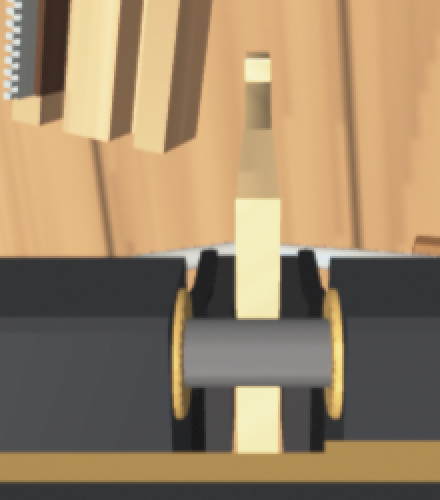

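View pics/s6.png

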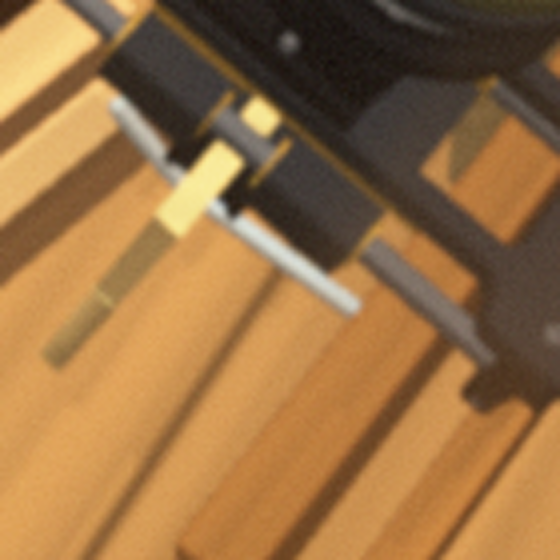

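Call:
step_arm --plan '[[[0.03, 0, 0], [0, -0.0011, 0.0006], 255], [[0.06, 0, 0], [0, -0.0023, 0.0013], 255], [[0.066, 0, 0], [0, -0.005, 0.0002], 255], [[0.073, 0, 0], [0, -0.008, -0.0011], 255], [[0.08, 0, 0], [0, -0.0107, -0.0023], 255], [[0.086, 0, 0], [0, -0.0135, -0.0034], 255], [[0.093, 0, 0], [0, -0.0164, -0.0046], 255], [[0.1, 0, 0], [0, -0.0192, -0.0058], 255], [[0.1, 0, 0], [0, -0.0192, -0.0058], 255], [[0.1, 0, 0], [0, -0.0192, -0.0058], 255]]'

```text
time: 12.55
position: [0.5941, -0.1214, 0.2711]
tool_rot: [-2.084, -1.901, 0.385]
ft_force: [-0.4, 0.5, -1.3]
grip_width: 0.105
```

```bash
python3 - <<'E'
from mv import *
step([.1,0,0],[0,-.0192,-.0058]); s=st(); print(s['torque'].round(3))
im=ctrl.get_image('scene'); save('','s7.png',cv2.resize(im[280:430,280:430],None,fx=4,fy=4,interpolation=cv2.INTER_CUBIC))
im=ctrl.get_image('wrist'); save('','w7.png',im[150:400,200:420].repeat(2,0).repeat(2,1))
for s_ in [.095,.105,.115,.125,.135]:
    show(*tpose(wire(s_),.4))
E
```

```text
t 12.55 pos [ 0.5941 -0.1214  0.2711] cmd [ 0.5939 -0.121   0.2715] roterr [-0. -0.  0.] F [-0.44  0.47 -1.33] w 9.1
[-0.169 -0.523 -0.014]
turn [-0.0, -0.0002, 0.0001] shift [-0.0, -0.0096, -0.0026]
turn [-0.0, -0.0002, 0.0001] shift [-0.0, -0.0193, -0.0052]
turn [-0.0, -0.0002, 0.0001] shift [-0.0, -0.0289, -0.0078]
turn [-0.0, -0.0002, 0.0001] shift [-0.0, -0.0386, -0.0105]
turn [-0.0, -0.0002, 0.0001] shift [-0.0, -0.0482, -0.0131]
```

View pics/s7.png

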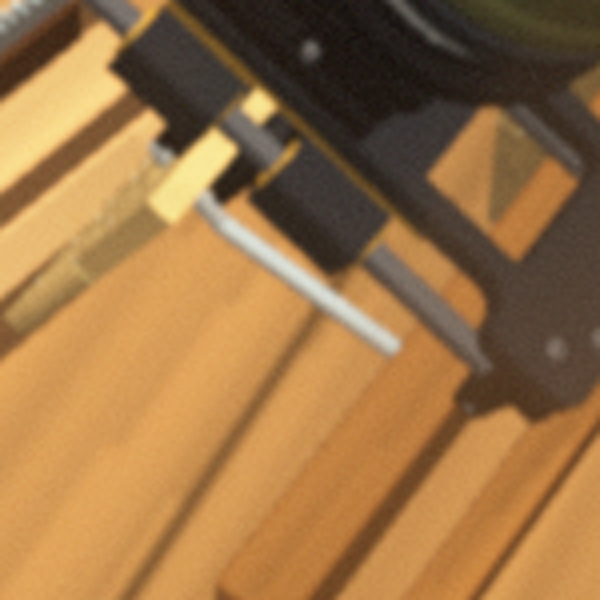

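View pics/w7.png

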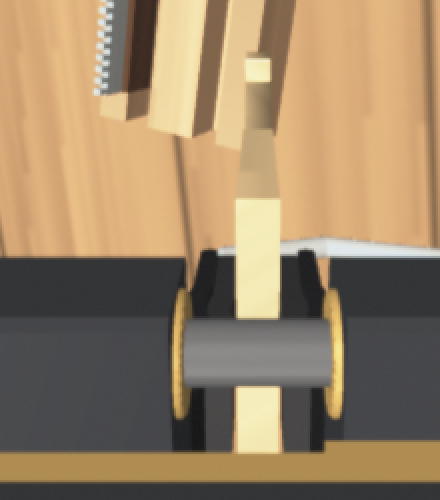

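Call:
step_arm --plan '[[[0, 0, 0], [0, -0.0048, -0.0013], 255], [[0, 0, 0], [0, -0.0096, -0.0026], 255], [[0, 0, 0], [0, -0.0144, -0.0039], 255], [[0, 0, 0], [0, -0.0193, -0.0052], 255], [[0, 0, 0], [0, -0.0241, -0.0065], 255], [[0, 0, 0], [0, -0.0289, -0.0078], 255], [[0, 0, 0], [0, -0.0337, -0.0091], 255], [[0, 0, 0], [0, -0.0386, -0.0105], 255], [[0, 0, 0], [0, -0.0434, -0.0118], 255], [[0, 0, 0], [0, -0.0482, -0.0131], 255]]'

```text
time: 13.9
position: [0.5547, -0.1177, 0.3022]
tool_rot: [-2.084, -1.901, 0.385]
ft_force: [0.5, 0.1, -1.5]
grip_width: 0.099
```

```bash
python3 - <<'E'
from mv import *
step([0,0,0],[0,-.0482,-.0131]); s=st(); print(s['torque'].round(3))
im=ctrl.get_image('scene'); save('','s8.png',cv2.resize(im[250:430,250:430],None,fx=3.3,fy=3.3,interpolation=cv2.INTER_CUBIC))
im=ctrl.get_image('wrist'); save('','w8.png',im)
print(wire(.135))
E
```

```text
t 13.9 pos [ 0.5547 -0.1177  0.3022] cmd [ 0.5548 -0.1174  0.3024] roterr [-0. -0. -0.] F [ 0.49  0.08 -1.51] w 8.7
[-0.176 -0.541 -0.015]
[ 0.53771902 -0.11581483  0.26184082]
```

View pics/s8.png

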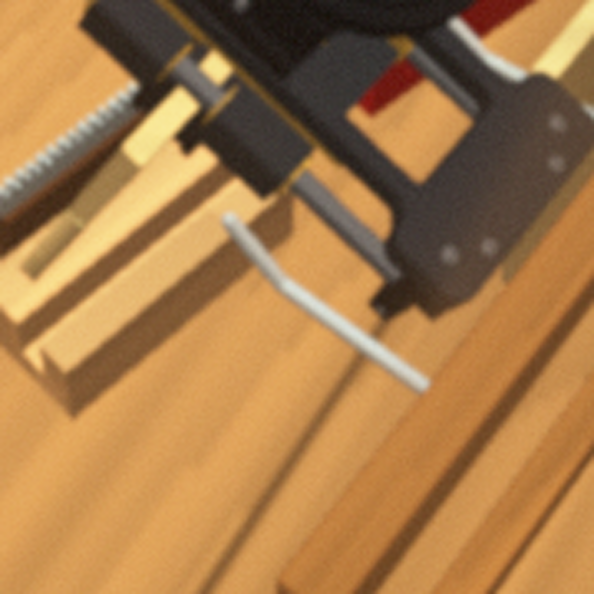

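View pics/w8.png

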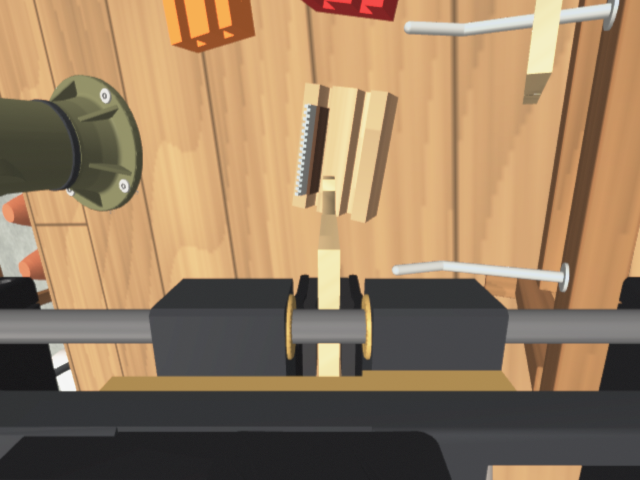

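```bash
python3 - <<'E'
from mv import *
BY=BK[2]; g=np.array([BK[0],BK[1],0])+Rz(BY)@[.022,.012,.02]; print(g)
for z in (.13,.055,.02): 
    h=np.array([g[0],g[1],z+.105]); p,M=tpose(h,.002,yaw=BY); print(p.round(4)); show(p,M)
E
```

```text
[ 0.48524544 -0.04245555  0.02      ]
[ 0.4853 -0.0425  0.279 ]
turn [-0.3973, 0.0287, 0.1418] shift [0.0682, -0.0609, 0.0511]
[ 0.4853 -0.0425  0.204 ]
turn [-0.3973, 0.0287, 0.1418] shift [0.0682, -0.0317, 0.1202]
[ 0.4853 -0.0425  0.169 ]
turn [-0.3973, 0.0287, 0.1418] shift [0.0682, -0.0181, 0.1525]
```

Call:
step_arm --plan '[[[-0.02, 0.001, 0.007], [0.003, -0.012, 0.002], 255], [[-0.06, 0.004, 0.022], [0.01, -0.022, 0.007], 255], [[-0.11, 0.008, 0.04], [0.019, -0.032, 0.014], 255], [[-0.17, 0.012, 0.06], [0.029, -0.041, 0.022], 255], [[-0.23, 0.017, 0.082], [0.039, -0.049, 0.03], 255], [[-0.29, 0.021, 0.103], [0.05, -0.055, 0.038], 255], [[-0.35, 0.025, 0.125], [0.06, -0.059, 0.045], 255], [[-0.397, 0.0287, 0.142], [0.0682, -0.0609, 0.0511], 255], [[-0.397, 0.0287, 0.142], [0.0682, -0.0609, 0.0511], 255], [[-0.397, 0.0287, 0.142], [0.0682, -0.0609, 0.0511], 255]]' --squeeze 20

```text
time: 15.25
position: [0.4858, -0.0435, 0.2789]
tool_rot: [-2.466, -1.943, 0.003]
ft_force: [0.1, -0.0, -1.4]
grip_width: 0.104
```

```bash
python3 - <<'E'
from mv import *
step([-.397,.0287,.142],[.0682,-.0609,.0511]); s=st()
BY=BK[2]; g=np.array([BK[0],BK[1],0])+Rz(BY)@[.022,.012,.02]
C=cal('wrist'); im=ctrl.get_image('wrist')
np.savez('w9.npz',im=im,K=C[0],r=C[1],t=C[2])
foot=load()[0]-[0,0,.149]; B=Rz(BY)
fp=[foot+B@np.array(l) for l in [(-.0045,.046,0),(.0045,.046,0),(-.0045,-.033,0)]]
gp=[g+B@np.array(l) for l in [(-.0075,.058,.028),(.0075,.058,.028),(-.0075,-.05,.028),(.0075,-.05,.028),(-.0075,.058,0),(.0075,.058,0)]]
top=[foot+B@np.array(l) for l in [(-.0045,.03,.155),(.0045,.03,.155)]]
for n,P in (('foot',fp),('groove',gp),('top',top)): print(n,proj(P,C).round(1).tolist())
o=im.copy()
for P,c in ((fp,(255,0,0)),(gp,(0,0,255)),(top,(0,255,0))):
    for u in proj(P,C):
        if abs(u).max()<2000: cv2.circle(o,tuple(int(v) for v in u.round()),2,c,-1)
save('','w9.png',cv2.resize(o[20:290,200:460],None,fx=2.2,fy=2.2,interpolation=cv2.INTER_CUBIC))
S=cal('scene'); im=ctrl.get_image('scene'); o=im.copy()
for P,c in ((fp,(255,0,0)),(gp,(0,0,255)),(top,(0,255,0))):
    for u in proj(P,S): cv2.circle(o,tuple(int(v) for v in u.round()),1,c,-1)
save('','s9.png',cv2.resize(o[200:400,200:400],None,fx=3,fy=3,interpolation=cv2.INTER_CUBIC))
E
```

```text
t 15.25 pos [ 0.4858 -0.0435  0.2789] cmd [ 0.4854 -0.0425  0.279 ] roterr [ 0. -0.  0.] F [ 0.06 -0.03 -1.44] w 9.1
foot [[323.7, 175.7], [334.9, 175.7], [324.1, 268.9]]
groove [[321.8, 156.7], [336.7, 156.6], [322.4, 258.5], [336.2, 258.5], [322.4, 155.7], [336.2, 155.7]]
top [[317.5, 249.0], [339.8, 249.0]]
```

View pics/w9.png

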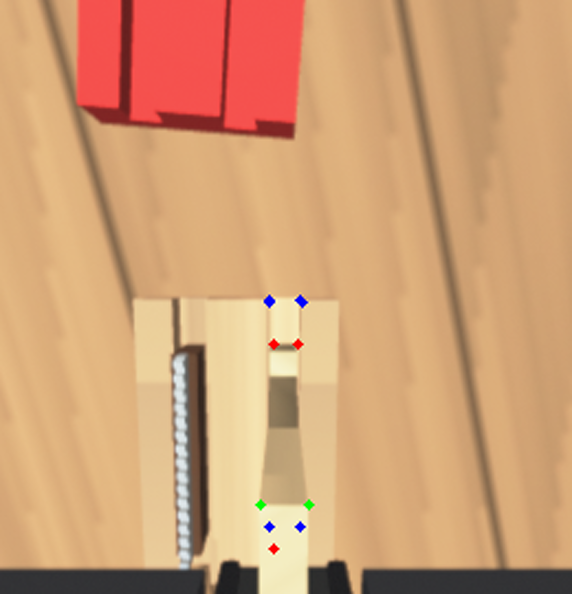

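View pics/s9.png

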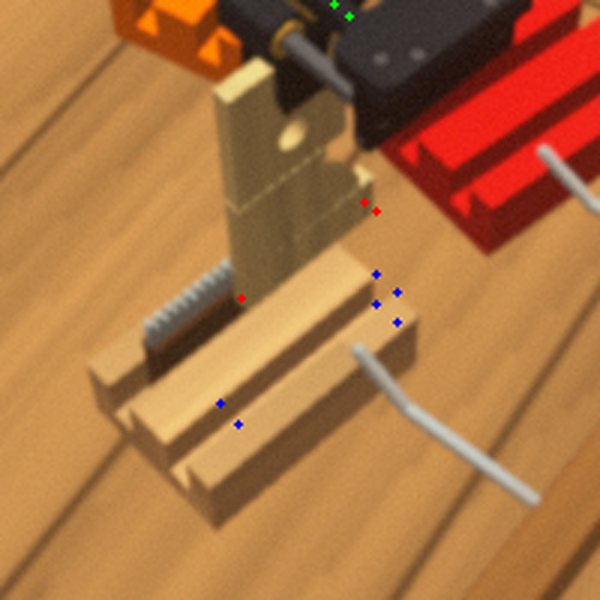

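Call:
step_arm --plan '[[[0, 0, 0], [0, 0, 0.008], 255], [[0, 0, 0], [0, 0, 0.018], 255], [[0, 0, 0], [0, 0, 0.028], 255], [[0, 0, 0], [0, 0, 0.038], 255], [[0, 0, 0], [0, 0, 0.048], 255], [[0, 0, 0], [0, 0, 0.058], 255], [[0, 0, 0], [0, 0, 0.066], 255], [[0, 0, 0], [0, 0, 0.072], 255], [[0, 0, 0], [0, 0, 0.075], 255], [[0, 0, 0], [0, 0, 0.075], 255]]' --squeeze 12

```text
time: 16.6
position: [0.4853, -0.0428, 0.2036]
tool_rot: [-2.466, -1.944, 0.002]
ft_force: [0.0, 0.1, -0.1]
grip_width: 0.1
```

```bash
python3 - <<'E'
from mv import *
step([0,0,0],[0,0,.075]); s=st(); print(s['torque'].round(3))
im=ctrl.get_image('wrist'); save('','w10.png',cv2.resize(im[80:290,230:430],None,fx=3,fy=2.8,interpolation=cv2.INTER_CUBIC))
im=ctrl.get_image('scene'); save('','s10.png',cv2.resize(im[200:400,200:400],None,fx=3,fy=3,interpolation=cv2.INTER_CUBIC))
E
```

```text
t 16.6 pos [ 0.4853 -0.0428  0.2036] cmd [ 0.4852 -0.0425  0.204 ] roterr [ 0. -0. -0.] F [ 0.03  0.12 -0.09] w 8.7
[-0.162  0.023 -0.034]
```

View pics/w10.png

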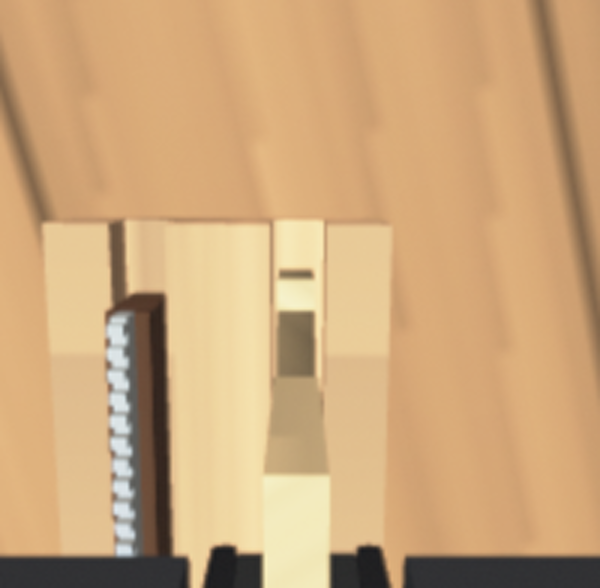

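View pics/s10.png

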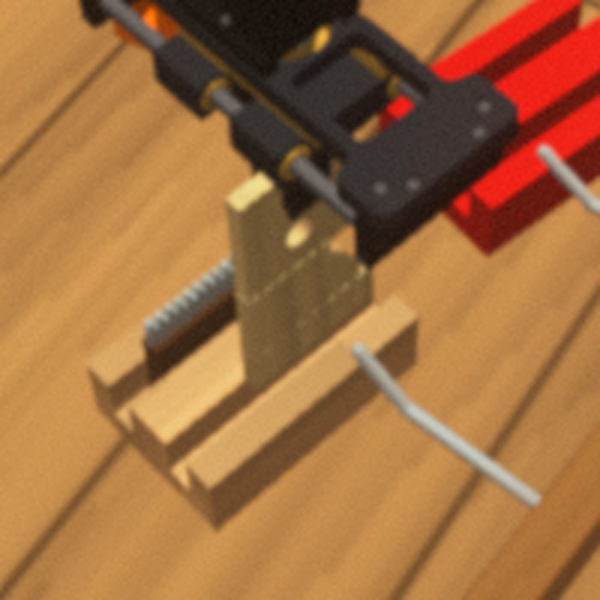

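Call:
step_arm --plan '[[[0, 0, 0], [0, 0.0005, 0.003], 255], [[0, 0, 0], [0, 0.0007, 0.006], 255], [[0, 0, 0], [0, 0.0007, 0.01], 255], [[0, 0, 0], [0, 0.0007, 0.014], 255], [[0, 0, 0], [0, 0.0007, 0.018], 255], [[0, 0, 0], [0, 0.0007, 0.022], 255], [[0, 0, 0], [0, 0.0007, 0.025], 255], [[0, 0, 0], [0, 0.0007, 0.028], 255], [[0, 0, 0], [0, 0.0007, 0.03], 255], [[0, 0, 0], [0, 0.0007, 0.03], 255]]'

```text
time: 17.95
position: [0.4859, -0.043, 0.1735]
tool_rot: [-2.466, -1.944, 0.003]
ft_force: [0.3, 0.8, -0.5]
grip_width: 0.103
```

```bash
python3 - <<'E'
from mv import *
step([0,0,0],[0,.0007,.03]); s=st(); print(s['torque'].round(3))
im=ctrl.get_image('wrist'); save('','w11.png',cv2.resize(im[80:290,230:430],None,fx=3,fy=2.8,interpolation=cv2.INTER_CUBIC))
im=ctrl.get_image('scene'); save('','s11.png',cv2.resize(im[200:400,200:400],None,fx=3,fy=3,interpolation=cv2.INTER_CUBIC))
E
```

```text
t 17.95 pos [ 0.4859 -0.043   0.1735] cmd [ 0.4858 -0.0426  0.174 ] roterr [ 0. -0. -0.] F [ 0.33  0.84 -0.52] w 9.0
[-0.106  0.071 -0.009]
```

View pics/w11.png

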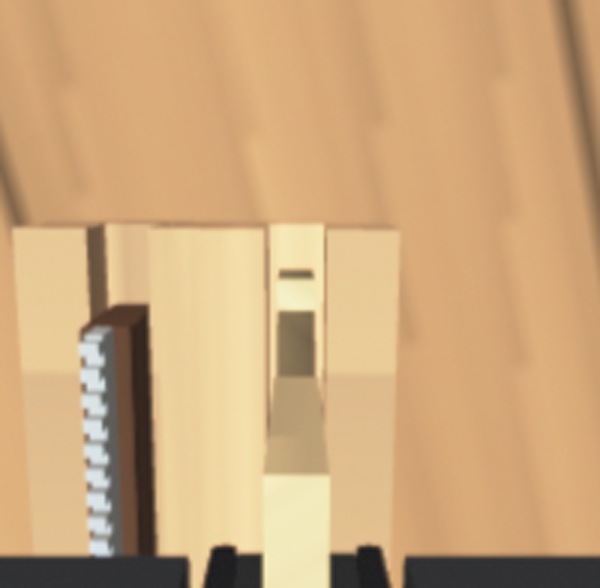

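View pics/s11.png

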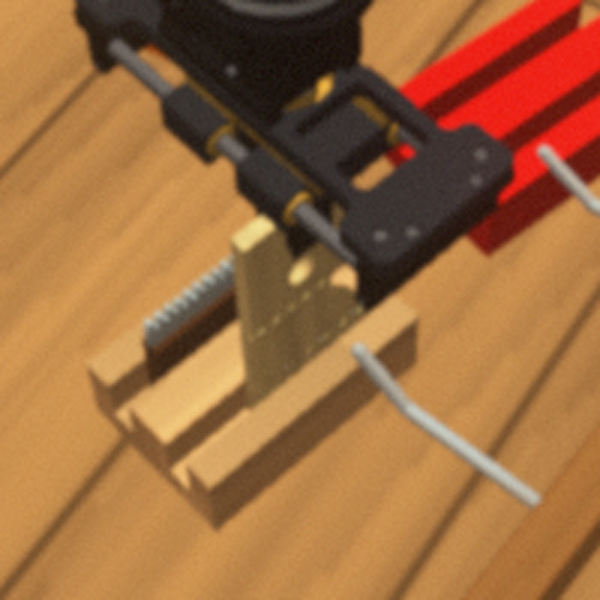

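Call:
step_arm --plan '[[[0, 0, 0], [0, 0, 0.0005], 255], [[0, 0, 0], [0, 0, 0.001], 255], [[0, 0, 0], [0, 0, 0.0015], 255], [[0, 0, 0], [0, 0, 0.002], 255], [[0, 0, 0], [0, 0, 0.0025], 255], [[0, 0, 0], [0, 0, 0.003], 255], [[0, 0, 0], [0, 0, 0.0034], 255], [[0, 0, 0], [0, 0, 0.0037], 255], [[0, 0, 0], [0, 0, 0.004], 255], [[0, 0, 0], [0, 0, 0.004], 255]]' --squeeze 10

```text
time: 19.3
position: [0.4859, -0.043, 0.1696]
tool_rot: [-2.466, -1.944, 0.002]
ft_force: [0.5, -0.3, -1.4]
grip_width: 0.1
```

Call:
step_arm --plan '[[[0, 0, 0], [0, 0, 0.0002], 255], [[0, 0, 0], [0, 0, 0.0004], 255], [[0, 0, 0], [0, 0, 0.0006], 255], [[0, 0, 0], [0, 0, 0.0008], 255], [[0, 0, 0], [0, 0, 0.001], 255], [[0, 0, 0], [0, 0, 0.001], 255], [[0, 0, 0], [0, 0, 0.001], 255], [[0, 0, 0], [0, 0, 0.001], 255], [[0, 0, 0], [0, 0, 0.001], 255], [[0, 0, 0], [0, 0, 0.001], 255]]'

```text
time: 20.55
position: [0.486, -0.043, 0.1686]
tool_rot: [-2.466, -1.944, 0.002]
ft_force: [-0.3, -0.2, -1.3]
grip_width: 0.101
```

```bash
python3 - <<'E'
from mv import *
step([0,0,0],[0,0,.005]); s=st(); print(s['torque'].round(3))
im=ctrl.get_image('wrist'); save('','w12.png',cv2.resize(im[80:400,230:430],None,fx=2,fy=1.8,interpolation=cv2.INTER_CUBIC))
E
```

```text
t 20.55 pos [ 0.486  -0.043   0.1686] cmd [ 0.4858 -0.0426  0.169 ] roterr [-0. -0. -0.] F [-0.32 -0.23 -1.32] w 8.8
[-0.076  0.069 -0.006]
```

Call:
step_arm --plan '[[[0, 0, 0], [0, 0, 0.0002], 255], [[0, 0, 0], [0, 0, 0.0004], 255], [[0, 0, 0], [0, 0, 0.0006], 255], [[0, 0, 0], [0, 0, 0.0008], 255], [[0, 0, 0], [0, 0, 0.001], 255], [[0, 0, 0], [0, 0, 0.0012], 255], [[0, 0, 0], [0, 0, 0.0014], 255], [[0, 0, 0], [0, 0, 0.0015], 255], [[0, 0, 0], [0, 0, 0.0015], 255], [[0, 0, 0], [0, 0, 0.0015], 255]]' --squeeze 8

```text
time: 21.85
position: [0.4865, -0.0431, 0.168]
tool_rot: [-2.466, -1.944, 0.001]
ft_force: [-2.7, 0.7, 6.6]
grip_width: 0.107
```

Call:
step_arm --plan '[[[0, 0, 0], [0, 0, -0.0003], 255], [[0, 0, 0], [0, 0, -0.0006], 255], [[0, 0, 0], [0, 0, -0.0006], 240], [[0, 0, 0], [0, 0, -0.0006], 228], [[0, 0, 0], [0, 0, -0.0006], 222], [[0, 0, 0], [0, 0, -0.0006], 216], [[0, 0, 0], [0, 0, -0.0006], 208], [[0, 0, 0], [0, 0, -0.0006], 198], [[0, 0, 0], [0, 0, -0.0006], 190], [[0, 0, 0], [0, 0, -0.0006], 180]]' --squeeze 4

```text
time: 23.1
position: [0.486, -0.043, 0.1677]
tool_rot: [-2.466, -1.944, 0.002]
ft_force: [-0.2, -0.2, -0.2]
grip_width: 0.273
```

```bash
python3 - <<'E'
from mv import *
step([0,0,0],[0,0,.0009]); s=st()
im=ctrl.get_image('wrist'); save('','w13.png',cv2.resize(im[80:400,200:460],None,fx=2,fy=1.8,interpolation=cv2.INTER_CUBIC))
im=ctrl.get_image('scene'); save('','s13.png',cv2.resize(im[200:400,200:400],None,fx=3,fy=3,interpolation=cv2.INTER_CUBIC))
E
```

```text
t 23.1 pos [ 0.486  -0.043   0.1677] cmd [ 0.4858 -0.0426  0.1681] roterr [-0. -0. -0.] F [-0.19 -0.24 -0.22] w 23.7
```

View pics/w13.png

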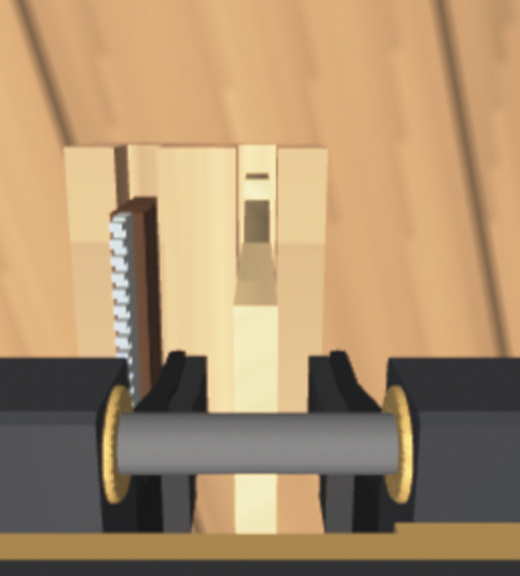

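View pics/s13.png

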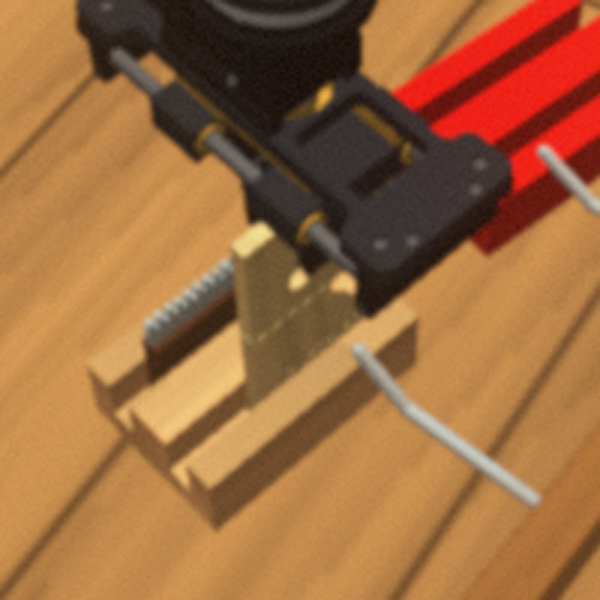

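Released and standing freely between the open fingers; now straight up.

Call:
step_arm --plan '[[[0, 0, 0], [0, 0, -0.005], 180], [[0, 0, 0], [0, 0, -0.012], 180], [[0, 0, 0], [0, 0, -0.022], 180], [[0, 0, 0], [0, 0, -0.035], 180], [[0, 0, 0], [0, 0, -0.05], 180], [[0, 0, 0], [0, 0, -0.07], 180], [[0, 0, 0], [0, 0, -0.095], 180], [[0, 0, 0], [0, 0, -0.12], 180], [[0, 0, 0], [0, 0, -0.14], 180], [[0, 0, 0], [0, 0, -0.15], 180]]'

```text
time: 24.45
position: [0.4868, -0.0432, 0.3196]
tool_rot: [-2.467, -1.944, -0.001]
ft_force: [0.3, -0.2, -0.3]
grip_width: 0.293
```

```bash
python3 - <<'E'
from mv import *
step([0,0,0],[0,0,-.15]); s=st()
C=cal('wrist'); im=ctrl.get_image('wrist')
BY=BK[2]; B=Rz(BY); g=np.array([BK[0],BK[1],0])+B@[.022,.012,.02]
top=[g+B@np.array(l) for l in [(-.0045,.03,.155),(.0045,.03,.155),(-.0045,.046,0),(.0045,.046,0)]]
print(proj(top,C).round(1)); save('','w14.png',im)
im=ctrl.get_image('scene'); S=cal('scene'); o=im.copy()
tp=top+[g+B@np.array(l) for l in [(-.0045,-.033,.155),(.0045,-.033,.155)]]
for u in proj(tp,S): cv2.circle(o,tuple(int(v) for v in u.round()),1,(255,0,0),-1)
save('','s14.png',cv2.resize(o[180:420,220:480],None,fx=2.5,fy=2.5,interpolation=cv2.INTER_CUBIC))
E
```

```text
t 24.45 pos [ 0.4868 -0.0432  0.3196] cmd [ 0.4862 -0.0427  0.3181] roterr [-0.002  0.001  0.   ] F [ 0.25 -0.22 -0.3 ] w 25.5
[[322.  197.2]
 [333.2 197.2]
 [324.3 165.6]
 [331.8 165.6]]
```

View pics/w14.png

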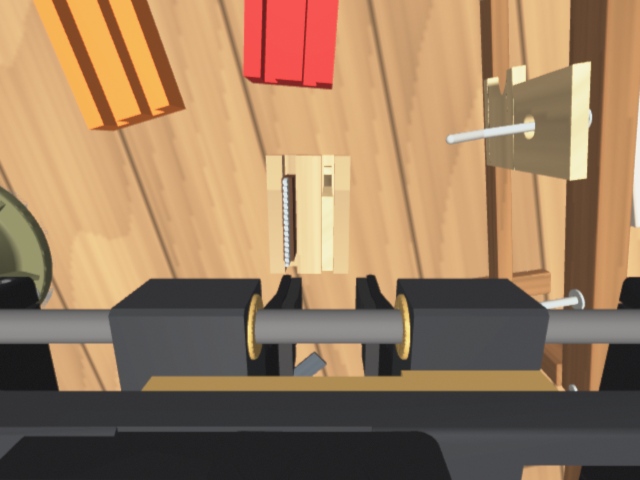

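View pics/s14.png

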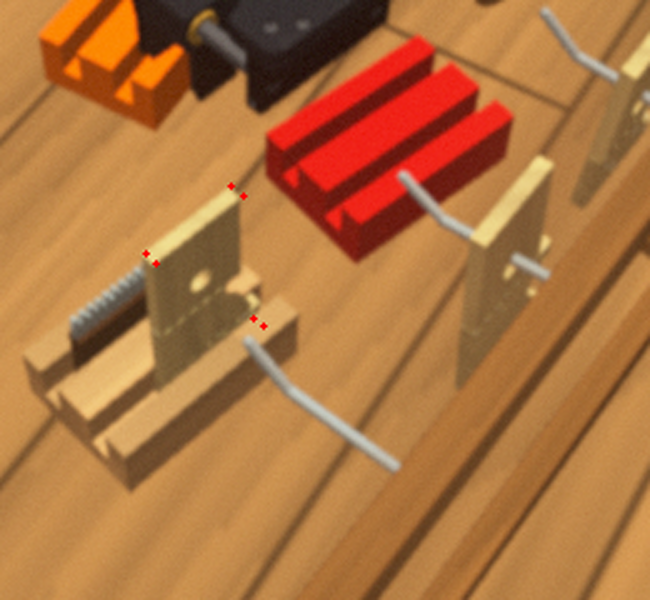

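```bash
python3 - <<'E'
from mv import *
s=st(); print(s['qd'].round(3)); print(ctrl.close_job())
E
```

```text
t 24.55 pos [ 0.4868 -0.0431  0.319 ] cmd [ 0.4862 -0.0427  0.3181] roterr [-0.002  0.001  0.   ] F [ 0.57 -0.14 -0.26] w 25.6
[ 0.001  0.013  0.002  0.039  0.    -0.016  0.   ]
the job is handed in; nothing more can be done
None
```

The ogee template is off its hook and standing released in the far groove of the wooden block. I handed the job in at about 24.6 s; no verdict is reported.

**What I did**
- **Choice:** I took the hook on the robot's right as the ogee. Its 79 mm foot and its height matched the description in all three cameras. I used the plain wooden block, not the red or orange one.
- **Off the hook:** The hook is cocked up about 3°. I lifted the template 5 mm to centre the hole on the wire. Then I slid it out while leaning it up to about 23°, so that the hole followed the upturned tip. The wrist force read about 2 N or less at every check, close to the template's own weight.
- **Into the groove:** I set it down slowly, and it touched the floor at about 7 N. I aimed about 12 mm along the groove from the middle, towards +y, to keep the gripper body clear of the hook tip. The tolerance there is 30 mm.

**Last checks**
- The final pictures show the template upright in the groove, within a few millimetres of where I predicted. The open gripper is about 150 mm above where it let go.
- The drag and the cove template look unmoved. The stepped template is only partly in the last picture, but nothing came near it.

**Disagreements**
- The template was described as hanging plumb, but it measured about 2.6° of lean. I tilted the gripper to match.
- The floor was reached about 1 mm lower than I had computed.

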